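# Blank off the test stand with the cam coupling

## Task

Push the loose blanking coupling, cam arms open, mouth down onto the grooved adaptor on the test stand until its seal is firmly compressed but not crushed, and only then swing its two cam arms fully down, one after the other, without forcing them. Leave the coupling locked on the stand, and leave the fuse box, the tin and the solder reel where they are.

Things in the scene. Friction and masses are not known exactly. Their poses are not given: they have to be found in the camera images.
- coupling: Loose bare aluminium blanking coupling: round cup, closed on top, 52 mm outside diameter, 42.5 mm tall plus a flat 3 mm hexagon; about 0.36 kg. Mouth underneath: bore 44 mm, 35.5 mm deep. Origin at the centre of the mouth's rim, z up; stands on the bench, origin at z = 0. Cam arms stick out along its own +x and -x; its flanks along own y are free to grip across the 52 mm.
- cam_arm_1 (a joint): Swing of cam arm 1: 0 is wide open (pointing outward, 25 degrees above level), growing as it swings down; elevation in degrees = 25 - 57.3 x reading. Rigid stop at 1.69; fully down from 1.55. Stiff pin, 0.25 N m (5 N pushed 50 mm from the pin): stays where it is left; up to 0.15 N m more while its cam pulls in the groove. Starts at 0 to 0.25; beyond about 0.4 the cam enters the bore and the coupling will not go on.
- cam_arm_2 (a joint): Swing of cam arm 2: 0 is wide open (pointing outward, 25 degrees above level), growing as it swings down; elevation in degrees = 25 - 57.3 x reading. Rigid stop at 1.69; fully down from 1.55. Stiff pin, 0.25 N m (5 N pushed 50 mm from the pin): stays where it is left; up to 0.15 N m more while its cam pulls in the groove. Starts at 0 to 0.25; beyond about 0.4 the cam enters the bore and the coupling will not go on.
- lever_1: Cam arm 1, on the coupling's own +x side: a flat steel bar 12 mm wide, 6 mm thick, 62 mm from its pin to the centre of the finger ring (outer 24 mm) at its end. Origin on the pin, 28 mm from the coupling's axis and 20 mm above its rim; own x points outward at reading 0, own y is the pin's line, and the open arm lies 25 degrees above own x. A push of more than 30 N bends it.
- lever_2: Cam arm 2, on the coupling's own -x side: a flat steel bar 12 mm wide, 6 mm thick, 62 mm from its pin to the centre of the finger ring (outer 24 mm) at its end. Origin on the pin, 28 mm from the coupling's axis and 20 mm above its rim; own x points outward at reading 0, own y is the pin's line, and the open arm lies 25 degrees above own x. A push of more than 30 N bends it.
- test_stand: Fixed test stand: grey base plate 130 x 110 x 10 mm and on its centre a dark upright riser of 34 mm diameter with a side port towards own +x; origin at the centre of the plate's underside. The grooved adaptor is screwed into the riser's top.
- stand_top (a point): Riser top, 60 mm above the bench, on the adaptor's vertical axis. Bare aluminium adaptor: 42 mm nose, 4 mm chamfer, 16 mm high groove, hexagon collar. It is not always screwed in equally deep: the nose top is 42.5 to 47.5 mm above this point, not measured. With the coupling home (seal at 6.5 mm) its rim is 10.5 to 15.5 mm above this point. Any yaw will do.
- seal (a joint): Downward travel in m of the black rubber seal plug (22 mm) in the nose. Free: 10 mm proud of the nose top, reads 0. The coupling's ceiling meets it 6.5 mm before home. 10 N starts it, 1.8 N more per mm (22 N at 6.5 mm), coupling's weight included; rubbing may add a few N. Friction keeps it about where it is left. Firmly compressed from 4.8 mm, crushed beyond 8.6 mm; locked cams hold 5 to 8 mm.
- fuse_box: Small card box, 34 x 60 x 24 mm, a bystander; origin at the centre of its underside.
- flux_tin: Round tin, 49 mm diameter, 24 mm high, a bystander; origin at the centre of its underside.
- solder_reel: Reel of solder, 58 x 76 x 50 mm, a bystander; origin at the centre of its underside.

How it is judged (in metres and radians):
On the way, in this order (a step that is already met when the one before it is completed fails the run):
1. the coupling is pressed home on the adaptor, seal compressed 4.8 mm or more, both cam arms still open (below 0.6) (value of joint seal above 0.0048 m and horizontal distance between coupling and stand_top below 0.005 m and angle between coupling's own z axis and vertical below 0.08 rad and value of joint each of cam_arm_1, cam_arm_2 below 0.6 rad), for 0.2 s.
2. one cam arm is fully down while the other is still open (((value of joint seal above 0.0048 m and horizontal distance between coupling and stand_top below 0.005 m and angle between coupling's own z axis and vertical below 0.08 rad and value of joint cam_arm_1 above 1.55 rad and value of joint cam_arm_2 below 0.6 rad) or (value of joint seal above 0.0048 m and horizontal distance between coupling and stand_top below 0.005 m and angle between coupling's own z axis and vertical below 0.08 rad and value of joint cam_arm_2 above 1.55 rad and value of joint cam_arm_1 below 0.6 rad))), for 0.1 s.
At the end, for the whole second after the job is handed in: the coupling sits at rest on the adaptor, within 5 mm of its axis and 0.08 rad of upright, with the seal compressed 4.8 mm or more, and both cam arms are down (1.55 rad or more) (value of joint seal above 0.0048 m and horizontal distance between coupling and stand_top below 0.005 m and angle between coupling's own z axis and vertical below 0.08 rad and value of joint each of cam_arm_1, cam_arm_2 above 1.55 rad and linear speed of coupling below 0.02 m/s); the robot touches nothing.
It fails at once if the seal is crushed: pressed in beyond 8.6 mm (value of joint seal above 0.0086 m).
It fails at once if cam arm 1 is forced: pushed with more than 30 N (contact force between any of the fingers, the arm and lever_1 above 30 N).
It fails at once if cam arm 2 is forced: pushed with more than 30 N (contact force between any of the fingers, the arm and lever_2 above 30 N).
It fails at once if the fuse box, the tin or the solder reel is moved more than 20 mm (distance of any of fuse_box, flux_tin, solder_reel from where it was at the start of the episode above 0.02 m).
It also fails if it takes over 72 s, if anything falls off the work surface, if the arm or the gripper's body presses on something with over 40 N, if the wrist force passes 120 N, or if a joint passes its speed limit or range.

## Robot

A 7-joint arm with a two-finger parallel gripper is mounted at the origin on a cart in front of the work surface, level with it; the furniture and walls round the work are solid. World frame = base frame: x ahead of the robot, y to its left, z up, the work surface at z = 0. Lengths are in m, angles in degrees, forces in N, time in s.
With the tool pointing down it reaches from about 0.425 to 1.025 m from the base axis. Payload 9.4 kg.
Tool frame: the origin (TCP) lies at the very end of the fingers, on their centre line; the grasp point (between the pads) lies 19 mm behind it; z points along the fingers, y is the line along which they close (so a half turn about z gives the same grasp; the last joint's range is limited). The gripper opens to 93 mm and grips with 3 to 60 N. Pads are 15 mm wide; open, the fingers measure 128 mm over their backs; the gripper's body (75 mm by 188 mm) begins 65 mm behind the grasp point.
Start: joints at [72.726, 34.337, -0.143, 91.639, 0.103, 54.024, -4.572], TCP at [0.162, -0.707, 0.219] pointing down, gripper open.
Joint ranges: [-147.43, 147.43], [-19.82, 112.94], [-74.19, 73.91], [6.32, 146.72], [-59.91, 239.91], [6.04, 106.73], [-150.56, 150.56]. Speed limits (degrees/s): [127.2, 127.2, 172.46, 172.46, 180, 180, 180].

## Interface

Orientations are given as [roll, pitch, yaw] about the fixed x, y, z axes, in that order (R = Rz(yaw) Ry(pitch) Rx(roll)).
In Python, from plant import robot gives the robot as it stands. The module is installed in compiled form; this text tells all that it offers.
- The arm moves only by the tool drive_tool, never from a script. Its argument "rows" is a list of rows, each an object of numbers: "x", "y", "z": the shift along the world's x, y, z in mm; "rx", "ry", "rz": the turn, a rotation vector about the world's x, y, z in degrees; "hand": the closure, from 0 (fully open) to 1 (shut). A call has exactly 10 rows; each row is the pose to reach, as a shift and turn from the pose commanded when the call began; what a row does not reach only later rows make up. A row lasts 1/10 s, in which the tool goes at most 50 mm and 8.59 degrees, less where a joint would pass 70% of its speed; a pose out of reach is approached as far as the arm can. A call with a gripper value outside its range is refused whole. The fingers move at their own pace and stop on an object; "squeeze" is the grip in N (left out, the last holds). Time passes only in rows, so rows that repeat a pose let the fingers close, or fill a call up. It gives the time, the measured TCP pose, the force, the opening and the grip force at its end, in the units of the state.
- robot.state(): the state, without advancing time (a new reading comes with each control period).
- robot.get_image(name): name is "side" or "top"; returns the picture (400x640x3 uint8, red, green, blue); there is no depth.
- robot.calibration(name): a dict with "fx", "fy", "cx", "cy" (pixels), "world_to_cam" (4x4, takes a point from world to camera coordinates). Camera axes: x right, y down, z forward; pixel columns grow to the right and rows downward; lengths in m; the calibration is good to about 2 mm. A picture is of the moment at which its call begins. calibration takes no time and is no camera call.
- robot.job_done(): hands the job in; it is judged then, once.
The state is a dict: "t": time; "joint_pos": joint angles; "joint_velocities": joint speeds; "joint_efforts": joint torques, N m; "eef_pos": TCP position; "ee_rot": TCP orientation; "wrist_force": force on the tool from outside, world axes, zero at the start; "ft_torque": the same for the moment, N m; "width": opening from 0.0 (shut) to 1.0 (fully open); "gripper_force": force on a finger pad.
Only numpy, scipy, OpenCV 4.12 (cv2) and the standard library are available. Lean on these libraries where they do the work, as an engineer would, in place of code of your own. Each camera call takes 0.05 s, during which the arm holds its last target. There are 200 camera calls.

## Working session

There is one attempt and no reset: what is moved stays moved. The work goes in short steps, Python scripts to look and compute and a tool call to move; the robot and the scene stay as the last step left them, time stands still between calls to the robot, and variables do not carry over. Pictures are saved under pics/ and viewed, at most 10 in all, crops included, and the job is handed in when it is done.

Besides the shell and the picture viewer there is one more tool, called after "Call:" as name([rows], argument=value, ...), one row to a line, values as JSON. drive_tool: Moves the arm, as the interface text tells. Its arguments: {"type":"object","properties":{"rows":{"type":"array","items":{"type":"object","properties":{"x":{"type":"number"},"y":{"type":"number"},"z":{"type":"number"},"rx":{"type":"number"},"ry":{"type":"number"},"rz":{"type":"number"},"hand":{"type":"number"}}}},"squeeze":{"type":"number"}},"required":["rows"]}

```bash
mkdir -p pics; cat > h.py <<'E'
import numpy as np, cv2
from plant import robot
def snap(n,f,crop=None,s=1):
    im=robot.get_image(n)[:,:,::-1]
    cv2.imwrite('pics/full_'+f,im)
    if crop: x0,y0,x1,y1=crop; im=im[y0:y1,x0:x1]
    if s!=1: im=cv2.resize(im,None,fx=s,fy=s,interpolation=cv2.INTER_CUBIC)
    cv2.imwrite('pics/'+f,im)
def pix(n,p):
    c=robot.calibration(n);q=np.array(c['world_to_cam'])@np.r_[p,1]
    return np.array([c['fx']*q[0]/q[2]+c['cx'],c['fy']*q[1]/q[2]+c['cy']])
def ray(n,uv,z):
    c=robot.calibration(n);T=np.array(c['world_to_cam']);R=T[:3,:3]
    o=-R.T@T[:3,3];d=R.T@np.array([(uv[0]-c['cx'])/c['fx'],(uv[1]-c['cy'])/c['fy'],1])
    return o+d*(z-o[2])/d[2]
def cam(n):
    T=np.array(robot.calibration(n)['world_to_cam']);return -T[:3,:3].T@T[:3,3]
E
python3 - <<'E'
from h import *
snap('top','t0.png',s=1.25);snap('side','s0.png',s=1.25)
print(robot.state());print(cam('top'),cam('side'),robot.calibration('top')['fx'],robot.calibration('side')['fx'])
E
```

```text
{'t': 0.1, 'joint_pos': array([72.72449876, 34.38031743, -0.14495605, 91.67458996,  0.10306661,
       54.02502916, -4.57354443]), 'joint_velocities': array([-0.00504142, -0.04060649,  0.07388264, -0.05910533, -0.01074563,
       -0.07202959,  0.08564515]), 'joint_efforts': array([ 5.58671876e-03, -7.66552162e+01,  1.50243346e+00, -2.52935064e+01,
       -5.23302192e-02,  1.36429243e-02,  5.93017467e-05]), 'eef_pos': array([ 0.16150444, -0.70634352,  0.21785263]), 'ee_rot': array([-1.79920563e+02,  7.82957301e-03,  1.28822554e+01]), 'wrist_force': array([ 0.16733485, -0.34982747,  0.18317127]), 'ft_torque': array([-0.03354758, -0.01900647,  0.01308127]), 'gripper_force': 0.0, 'width': 1.000162271811424}
[ 0.33778227 -0.09078273  1.26329286] [ 0.32407998 -1.10751615  0.53166545] 509.3173089512691 509.6262558378878
```

View pics/t0.png

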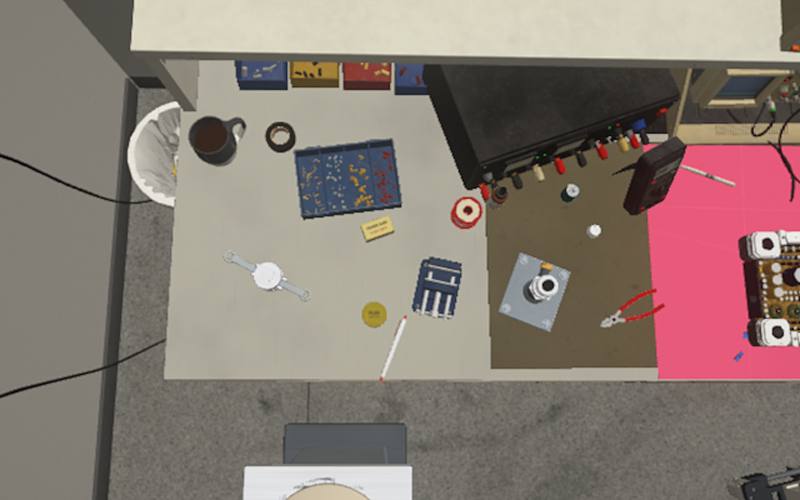

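View pics/s0.png

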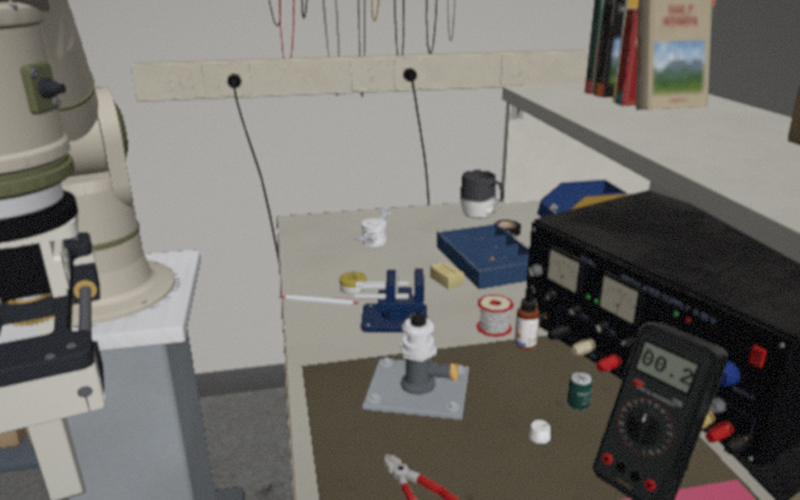

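The top view shows the coupling at about (267,276), its arms at (229,257) and (306,296), and the stand riser at about (544,287). These are pixels of the 1.25x picture. The reel, box and tin are clear of both. Next I'll look at enlarged crops.

```bash
python3 - <<'E'
from h import *
t=cv2.imread('pics/full_t0.png');s=cv2.imread('pics/full_s0.png')
a=t[190:250,165:265];b=t[190:270,390:470];c=s[240:340,280:390]; d=s[165:205,270:330]
r=lambda i,w,h:cv2.resize(i,(w,h),interpolation=cv2.INTER_CUBIC)
o=np.zeros((600,800,3),np.uint8)
o[:240,:400]=r(a,400,240);o[:320,400:720]=r(b,320,320);o[240:600,:396]=r(c,396,360);o[330:570,410:770]=r(d,360,240)
cv2.imwrite('pics/c0.png',o)
E
```

```text
(no output)
```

View pics/c0.png

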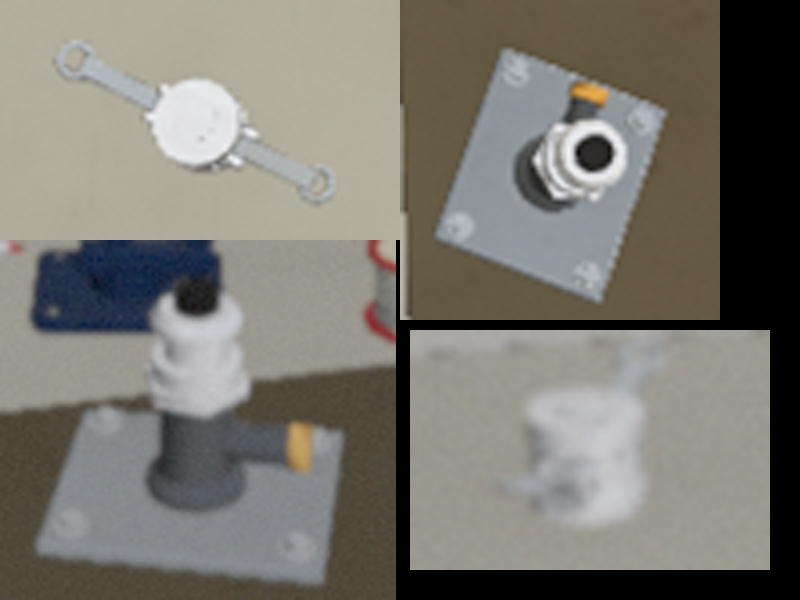

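The crops show the coupling's top disc centred at (214.3,220.8) full-frame and its rings at (184,205) and (244,235.8). The stand's nose centre is at about (438.5,228), and the plate corners are clear. In the side view the nose top is near (334,259).

```bash
python3 - <<'E'
from h import *
C=ray('top',(214.25,220.75),.0425);print('coup',C)
a=ray('top',(184,205),.045);b=ray('top',(244,235.75),.045);print(a,b,np.linalg.norm(a-b),np.degrees(np.arctan2(*(a-b)[[1,0]])),(a+b)/2)
for z in(.1025,.1075):print('nose',ray('top',(438.5,228),z))
P=[ray('top',((u-400)/4+390,v/4+190),.01) for u,v in[(505,48),(666,112),(603,300),(437,238)]]
print('plate',np.mean(P,0),[np.linalg.norm(P[i]-P[i-1]) for i in range(4)])
S=np.mean(P,0)
print('side nose pred',[pix('side',[S[0],S[1],z]) for z in(.1025,.105,.1075)])
for n,uv in[('reel',(372,170)),('box',(302,183)),('tin',(299,251))]:print(n,ray('top',uv,.025))
E
```

```text
coup [0.50662212 0.11761736 0.0425    ]
[0.54396917 0.19099679 0.045     ] [0.4706225  0.04510584 0.045     ] 0.16329086081822275 63.30903826931169 [0.50729584 0.11805132 0.045     ]
nose [ 0.48545498 -0.40900676  0.1025    ]
nose [ 0.48481889 -0.40763604  0.1075    ]
plate [ 0.4834358 -0.4080569  0.01     ] [np.float64(0.1282606303290649), np.float64(0.1081185580384186), np.float64(0.12560242570781333), np.float64(0.10881676863783077)]
side nose pred [array([332.99038992, 261.36014483]), array([332.99687854, 260.03078615]), array([333.00338304, 258.69817266])]
reel [ 0.64046127 -0.26761553  0.025     ]
box [ 0.605356   -0.09255195  0.025     ]
tin [ 0.43654225 -0.08666855  0.025     ]
```

Call:
drive_tool([
  {"x": 25,"y": 30,"rz": 5},
  {"x": 55,"y": 65,"rz": 10},
  {"x": 85,"y": 103,"rz": 15},
  {"x": 115,"y": 140,"rz": 20},
  {"x": 145,"y": 178,"rz": 25},
  {"x": 175,"y": 215,"rz": 30},
  {"x": 205,"y": 252,"rz": 35},
  {"x": 235,"y": 290,"rz": 40},
  {"x": 265,"y": 327,"rz": 45},
  {"x": 290,"y": 360,"rz": 50.4},
])

```text
$.rows[0]: bad value
```

Call:
drive_tool([
  {"x": 6,"y": 46},
  {"x": 12,"y": 94},
  {"x": 18,"y": 142},
  {"x": 24,"y": 190},
  {"x": 30,"y": 238},
  {"x": 36,"y": 286},
  {"x": 42,"y": 334},
  {"x": 48,"y": 382},
  {"x": 52,"y": 425},
  {"x": 55,"y": 465},
])

```text
$.rows[0]: bad value
```

```bash
python3 - <<'E'
from h import *
s=robot.state();print(s['t'],s['eef_pos'],s['ee_rot'],s['joint_pos'].round(),s['wrist_force'])
E
```

```text
0.1 [ 0.16150444 -0.70634352  0.21785263] [-1.79920563e+02  7.82957301e-03  1.28822554e+01] [73. 34. -0. 92.  0. 54. -5.] [ 0.16733485 -0.34982747  0.18317127]
```

Call:
drive_tool([
  {"x": 25,"y": 30,"z": 0,"rx": 0,"ry": 0,"rz": 5,"hand": 0},
  {"x": 55,"y": 65,"z": 0,"rx": 0,"ry": 0,"rz": 10,"hand": 0},
  {"x": 85,"y": 103,"z": 0,"rx": 0,"ry": 0,"rz": 15,"hand": 0},
  {"x": 115,"y": 140,"z": 0,"rx": 0,"ry": 0,"rz": 20,"hand": 0},
  {"x": 145,"y": 178,"z": 0,"rx": 0,"ry": 0,"rz": 25,"hand": 0},
  {"x": 175,"y": 215,"z": 0,"rx": 0,"ry": 0,"rz": 30,"hand": 0},
  {"x": 205,"y": 252,"z": 0,"rx": 0,"ry": 0,"rz": 35,"hand": 0},
  {"x": 235,"y": 290,"z": 0,"rx": 0,"ry": 0,"rz": 40,"hand": 0},
  {"x": 265,"y": 327,"z": 0,"rx": 0,"ry": 0,"rz": 45,"hand": 0},
  {"x": 290,"y": 360,"z": 0,"rx": 0,"ry": 0,"rz": 50.4,"hand": 0},
])

```text
t: 1.1
eef_pos: [0.453, -0.3445, 0.2186]
ee_rot: [180.0, -0.0, 63.6]
wrist_force: [0.1, -0.2, -0.7]
width: 1.005
gripper_force: 0.0
```

Call:
drive_tool([
  {"x": 6,"y": 46,"z": 0,"rx": 0,"ry": 0,"rz": 0,"hand": 0},
  {"x": 12,"y": 94,"z": 0,"rx": 0,"ry": 0,"rz": 0,"hand": 0},
  {"x": 18,"y": 142,"z": 0,"rx": 0,"ry": 0,"rz": 0,"hand": 0},
  {"x": 24,"y": 190,"z": 0,"rx": 0,"ry": 0,"rz": 0,"hand": 0},
  {"x": 30,"y": 238,"z": 0,"rx": 0,"ry": 0,"rz": 0,"hand": 0},
  {"x": 36,"y": 286,"z": 0,"rx": 0,"ry": 0,"rz": 0,"hand": 0},
  {"x": 42,"y": 334,"z": 0,"rx": 0,"ry": 0,"rz": 0,"hand": 0},
  {"x": 48,"y": 382,"z": 0,"rx": 0,"ry": 0,"rz": 0,"hand": 0},
  {"x": 52,"y": 425,"z": 0,"rx": 0,"ry": 0,"rz": 0,"hand": 0},
  {"x": 55,"y": 465,"z": 0,"rx": 0,"ry": 0,"rz": 0,"hand": 0},
])

```text
t: 2.1
eef_pos: [0.5064, 0.1205, 0.2185]
ee_rot: [-180.0, 0.0, 63.3]
wrist_force: [0.2, -0.4, 0.4]
width: 1.001
gripper_force: 0.0
```

```bash
python3 - <<'E'
from h import *
s=robot.state();print(s['t'],s['eef_pos'],s['ee_rot'],s['joint_pos'].round(),s['wrist_force'])
E
```

```text
2.1 [0.50643399 0.12045344 0.21852819] [-1.79990820e+02  9.51704991e-04  6.33243597e+01] [ -4.  22. -21. 117.  11.  43. -58.] [ 0.21981704 -0.40772282  0.43611364]
```

Call:
drive_tool([
  {"x": 0,"y": 0,"z": -30,"rx": 0,"ry": 0,"rz": 0,"hand": 0},
  {"x": 0,"y": 0,"z": -65,"rx": 0,"ry": 0,"rz": 0,"hand": 0},
  {"x": 0,"y": 0,"z": -100,"rx": 0,"ry": 0,"rz": 0,"hand": 0},
  {"x": 0,"y": 0,"z": -130,"rx": 0,"ry": 0,"rz": 0,"hand": 0},
  {"x": 0,"y": 0,"z": -155,"rx": 0,"ry": 0,"rz": 0,"hand": 0},
  {"x": 0,"y": 0,"z": -175,"rx": 0,"ry": 0,"rz": 0,"hand": 0},
  {"x": 0,"y": 0,"z": -190,"rx": 0,"ry": 0,"rz": 0,"hand": 0},
  {"x": 0,"y": 0,"z": -200,"rx": 0,"ry": 0,"rz": 0,"hand": 0},
  {"x": 0,"y": 0,"z": -207,"rx": 0,"ry": 0,"rz": 0,"hand": 0},
  {"x": 0,"y": 0,"z": -210,"rx": 0,"ry": 0,"rz": 0,"hand": 0},
])

```text
t: 3.1
eef_pos: [0.5065, 0.1183, 0.0082]
ee_rot: [-180.0, 0.0, 63.3]
wrist_force: [-0.3, 0.8, 0.1]
width: 0.997
gripper_force: 0.0
```

Call:
drive_tool([
  {"x": 0,"y": 0,"z": 0,"rx": 0,"ry": 0,"rz": 0,"hand": 0.3},
  {"x": 0,"y": 0,"z": 0,"rx": 0,"ry": 0,"rz": 0,"hand": 0.4},
  {"x": 0,"y": 0,"z": 0,"rx": 0,"ry": 0,"rz": 0,"hand": 0.6},
  {"x": 0,"y": 0,"z": 0,"rx": 0,"ry": 0,"rz": 0,"hand": 1},
  {"x": 0,"y": 0,"z": 0,"rx": 0,"ry": 0,"rz": 0,"hand": 1},
  {"x": 0,"y": 0,"z": 0,"rx": 0,"ry": 0,"rz": 0,"hand": 1},
  {"x": 0,"y": 0,"z": 0,"rx": 0,"ry": 0,"rz": 0,"hand": 1},
  {"x": 0,"y": 0,"z": 0,"rx": 0,"ry": 0,"rz": 0,"hand": 1},
  {"x": 0,"y": 0,"z": 0,"rx": 0,"ry": 0,"rz": 0,"hand": 1},
  {"x": 0,"y": 0,"z": 0,"rx": 0,"ry": 0,"rz": 0,"hand": 1},
], squeeze=60)

```text
t: 4.1
eef_pos: [0.507, 0.1182, 0.0088]
ee_rot: [180.0, -0.0, 63.3]
wrist_force: [1.0, -1.0, 5.7]
width: 0.552
gripper_force: 60.0
```

Call:
drive_tool([
  {"x": 0,"y": 0,"z": 15,"rx": 0,"ry": 0,"rz": 0,"hand": 1},
  {"x": 0,"y": 0,"z": 45,"rx": 0,"ry": 0,"rz": 0,"hand": 1},
  {"x": 0,"y": 0,"z": 85,"rx": 0,"ry": 0,"rz": 0,"hand": 1},
  {"x": -1,"y": -10,"z": 125,"rx": 0,"ry": 0,"rz": 0,"hand": 1},
  {"x": -2,"y": -35,"z": 155,"rx": 0,"ry": 0,"rz": 0,"hand": 1},
  {"x": -4,"y": -75,"z": 175,"rx": 0,"ry": 0,"rz": 0,"hand": 1},
  {"x": -6,"y": -120,"z": 180,"rx": 0,"ry": 0,"rz": 0,"hand": 1},
  {"x": -8,"y": -165,"z": 180,"rx": 0,"ry": 0,"rz": 0,"hand": 1},
  {"x": -10,"y": -210,"z": 180,"rx": 0,"ry": 0,"rz": 0,"hand": 1},
  {"x": -12,"y": -255,"z": 180,"rx": 0,"ry": 0,"rz": 0,"hand": 1},
])

```text
t: 5.1
eef_pos: [0.4934, -0.1383, 0.1881]
ee_rot: [-179.9, 0.0, 63.3]
wrist_force: [1.3, 0.3, -4.3]
width: 0.558
gripper_force: 60.0
```

Call:
drive_tool([
  {"x": -2,"y": -45,"z": 0,"rx": 0,"ry": 0,"rz": 0,"hand": 1},
  {"x": -4,"y": -90,"z": 0,"rx": 0,"ry": 0,"rz": 0,"hand": 1},
  {"x": -6,"y": -135,"z": 0,"rx": 0,"ry": 0,"rz": 0,"hand": 1},
  {"x": -8,"y": -180,"z": 0,"rx": 0,"ry": 0,"rz": 0,"hand": 1},
  {"x": -9,"y": -215,"z": 0,"rx": 0,"ry": 0,"rz": 0,"hand": 1},
  {"x": -10,"y": -245,"z": -10,"rx": 0,"ry": 0,"rz": 0,"hand": 1},
  {"x": -10,"y": -262,"z": -25,"rx": 0,"ry": 0,"rz": 0,"hand": 1},
  {"x": -10.5,"y": -270,"z": -40,"rx": 0,"ry": 0,"rz": 0,"hand": 1},
  {"x": -10.5,"y": -271,"z": -48,"rx": 0,"ry": 0,"rz": 0,"hand": 1},
  {"x": -10.5,"y": -271,"z": -48,"rx": 0,"ry": 0,"rz": 0,"hand": 1},
])

```text
t: 6.1
eef_pos: [0.4836, -0.4054, 0.1386]
ee_rot: [-179.8, -0.1, 63.4]
wrist_force: [-0.7, -0.7, -4.6]
width: 0.553
gripper_force: 60.0
```

```bash
python3 - <<'E'
from h import *
snap('side','s1.png',(260,190,420,310),5)
s=robot.state();print(s['t'],s['eef_pos'],s['ee_rot'],s['wrist_force'],s['joint_pos'].round())
E
```

```text
6.15 [ 0.48427287 -0.40552684  0.13968055] [-1.79873958e+02 -6.98443068e-02  6.34086915e+01] [ 0.15410789  0.61462103 -4.1774186 ] [ 47.  34. -18. 107.  15.  41.  -7.]
```

View pics/s1.png

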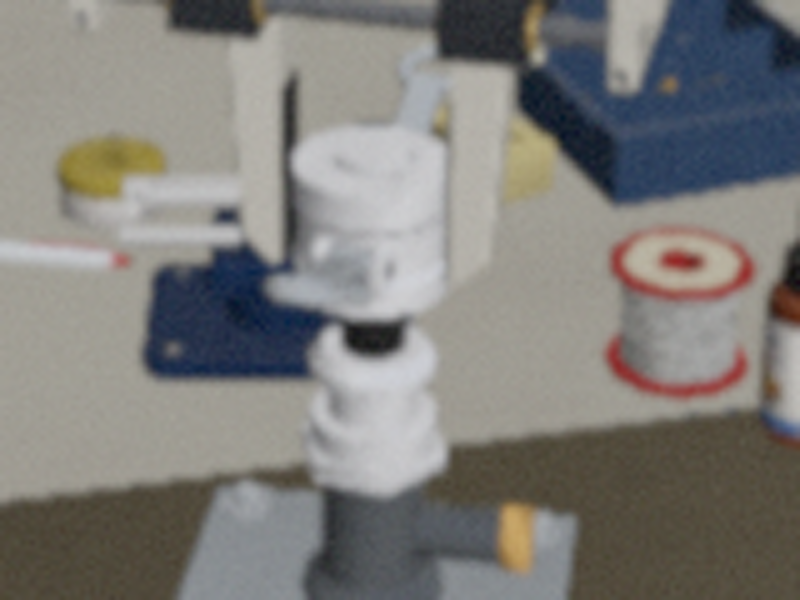

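The side view shows the coupling upright in the grip with its axis at about x=370 in the crop. The nose axis is at about 374, so the coupling needs roughly 1 mm in +x.

Call:
drive_tool([
  {"x": 1,"y": -1,"z": -4,"rx": 0,"ry": 0,"rz": 0,"hand": 1},
  {"x": 1,"y": -1,"z": -8,"rx": 0,"ry": 0,"rz": 0,"hand": 1},
  {"x": 1,"y": -1,"z": -12,"rx": 0,"ry": 0,"rz": 0,"hand": 1},
  {"x": 1,"y": -1,"z": -16,"rx": 0,"ry": 0,"rz": 0,"hand": 1},
  {"x": 1,"y": -1,"z": -19,"rx": 0,"ry": 0,"rz": 0,"hand": 1},
  {"x": 1,"y": -1,"z": -21,"rx": 0,"ry": 0,"rz": 0,"hand": 1},
  {"x": 1,"y": -1,"z": -22,"rx": 0,"ry": 0,"rz": 0,"hand": 1},
  {"x": 1,"y": -1,"z": -22,"rx": 0,"ry": 0,"rz": 0,"hand": 1},
  {"x": 1,"y": -1,"z": -22,"rx": 0,"ry": 0,"rz": 0,"hand": 1},
  {"x": 1,"y": -1,"z": -22,"rx": 0,"ry": 0,"rz": 0,"hand": 1},
])

```text
t: 7.15
eef_pos: [0.4852, -0.4088, 0.1187]
ee_rot: [180.0, 0.0, 63.3]
wrist_force: [-0.1, -1.0, -3.5]
width: 0.555
gripper_force: 60.0
```

```bash
python3 - <<'E'
from h import *
im=robot.get_image('side')[:,:,::-1][200:300,280:400];t=robot.get_image('top')[:,:,::-1][180:260,390:480]
o=np.zeros((500,800,3),np.uint8);o[:400,:400]=cv2.resize(im,(480,400),interpolation=2)[:,:400];o[:356,400:800]=cv2.resize(t,(400,356),interpolation=2)
cv2.imwrite('pics/s2.png',o)
s=robot.state();print(s['t'],s['eef_pos'],s['ee_rot'],s['wrist_force'],s['ft_torque'])
E
```

```text
7.25 [ 0.48514443 -0.4088238   0.11874714] [1.79986709e+02 6.07480507e-03 6.32790680e+01] [-0.59416019  0.6729486  -3.58160553] [-0.03172395 -0.05786748  0.00360743]
```

View pics/s2.png

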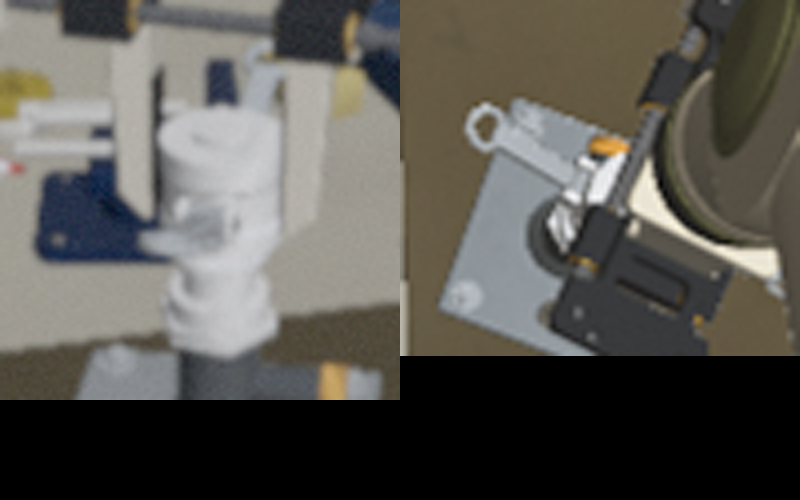

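The side view shows the cup just above the nose and in line with it, and the force is still only the coupling's weight.

Call:
drive_tool([
  {"x": 0,"y": 0,"z": -1.5,"rx": 0,"ry": 0,"rz": 0,"hand": 1},
  {"x": 0,"y": 0,"z": -3,"rx": 0,"ry": 0,"rz": 0,"hand": 1},
  {"x": 0,"y": 0,"z": -4.5,"rx": 0,"ry": 0,"rz": 0,"hand": 1},
  {"x": 0,"y": 0,"z": -6,"rx": 0,"ry": 0,"rz": 0,"hand": 1},
  {"x": 0,"y": 0,"z": -7.5,"rx": 0,"ry": 0,"rz": 0,"hand": 1},
  {"x": 0,"y": 0,"z": -9,"rx": 0,"ry": 0,"rz": 0,"hand": 1},
  {"x": 0,"y": 0,"z": -10,"rx": 0,"ry": 0,"rz": 0,"hand": 1},
  {"x": 0,"y": 0,"z": -11,"rx": 0,"ry": 0,"rz": 0,"hand": 1},
  {"x": 0,"y": 0,"z": -12,"rx": 0,"ry": 0,"rz": 0,"hand": 1},
  {"x": 0,"y": 0,"z": -12,"rx": 0,"ry": 0,"rz": 0,"hand": 1},
])

```text
t: 8.25
eef_pos: [0.4846, -0.4084, 0.1063]
ee_rot: [-179.9, -0.0, 63.3]
wrist_force: [-2.5, 3.5, -3.8]
width: 0.557
gripper_force: 60.0
```

Call:
drive_tool([
  {"x": 0,"y": 0,"z": -2,"rx": 0,"ry": 0,"rz": 0,"hand": 1},
  {"x": 0,"y": 0,"z": -4,"rx": 0,"ry": 0,"rz": 0,"hand": 1},
  {"x": 0,"y": 0,"z": -6,"rx": 0,"ry": 0,"rz": 0,"hand": 1},
  {"x": 0,"y": 0,"z": -8,"rx": 0,"ry": 0,"rz": 0,"hand": 1},
  {"x": 0,"y": 0,"z": -10,"rx": 0,"ry": 0,"rz": 0,"hand": 1},
  {"x": 0,"y": 0,"z": -11.5,"rx": 0,"ry": 0,"rz": 0,"hand": 1},
  {"x": 0,"y": 0,"z": -13,"rx": 0,"ry": 0,"rz": 0,"hand": 1},
  {"x": 0,"y": 0,"z": -14,"rx": 0,"ry": 0,"rz": 0,"hand": 1},
  {"x": 0,"y": 0,"z": -14,"rx": 0,"ry": 0,"rz": 0,"hand": 1},
  {"x": 0,"y": 0,"z": -14,"rx": 0,"ry": 0,"rz": 0,"hand": 1},
])

```text
t: 9.25
eef_pos: [0.4847, -0.4084, 0.0922]
ee_rot: [-179.9, -0.0, 63.3]
wrist_force: [-3.8, 3.7, -3.1]
width: 0.557
gripper_force: 60.0
```

Call:
drive_tool([
  {"x": -0.5,"y": 0.5,"z": -0.5,"rx": 0,"ry": 0,"rz": 0,"hand": 1},
  {"x": -0.5,"y": 0.5,"z": -1,"rx": 0,"ry": 0,"rz": 0,"hand": 1},
  {"x": -0.5,"y": 0.5,"z": -1.5,"rx": 0,"ry": 0,"rz": 0,"hand": 1},
  {"x": -0.5,"y": 0.5,"z": -2,"rx": 0,"ry": 0,"rz": 0,"hand": 1},
  {"x": -0.5,"y": 0.5,"z": -2,"rx": 0,"ry": 0,"rz": 0,"hand": 1},
  {"x": -0.5,"y": 0.5,"z": -2,"rx": 0,"ry": 0,"rz": 0,"hand": 1},
  {"x": -0.5,"y": 0.5,"z": -2,"rx": 0,"ry": 0,"rz": 0,"hand": 1},
  {"x": -0.5,"y": 0.5,"z": -2,"rx": 0,"ry": 0,"rz": 0,"hand": 1},
  {"x": -0.5,"y": 0.5,"z": -2,"rx": 0,"ry": 0,"rz": 0,"hand": 1},
  {"x": -0.5,"y": 0.5,"z": -2,"rx": 0,"ry": 0,"rz": 0,"hand": 1},
])

```text
t: 10.25
eef_pos: [0.4847, -0.4083, 0.0906]
ee_rot: [180.0, 0.0, 63.3]
wrist_force: [-2.9, 2.0, -4.1]
width: 0.552
gripper_force: 60.0
```

Call:
drive_tool([
  {"x": 0,"y": 0,"z": -0.5,"rx": 0,"ry": 0,"rz": 0,"hand": 1},
  {"x": 0,"y": 0,"z": -1,"rx": 0,"ry": 0,"rz": 0,"hand": 1},
  {"x": 0,"y": 0,"z": -1.5,"rx": 0,"ry": 0,"rz": 0,"hand": 1},
  {"x": 0,"y": 0,"z": -1.5,"rx": 0,"ry": 0,"rz": 0,"hand": 1},
  {"x": 0,"y": 0,"z": -1.5,"rx": 0,"ry": 0,"rz": 0,"hand": 1},
  {"x": 0,"y": 0,"z": -1.5,"rx": 0,"ry": 0,"rz": 0,"hand": 1},
  {"x": 0,"y": 0,"z": -1.5,"rx": 0,"ry": 0,"rz": 0,"hand": 1},
  {"x": 0,"y": 0,"z": -1.5,"rx": 0,"ry": 0,"rz": 0,"hand": 1},
  {"x": 0,"y": 0,"z": -1.5,"rx": 0,"ry": 0,"rz": 0,"hand": 1},
  {"x": 0,"y": 0,"z": -1.5,"rx": 0,"ry": 0,"rz": 0,"hand": 1},
])

```text
t: 11.25
eef_pos: [0.4847, -0.4083, 0.0899]
ee_rot: [180.0, 0.0, 63.3]
wrist_force: [-5.0, 3.9, 5.2]
width: 0.553
gripper_force: 60.0
```

Call:
drive_tool([
  {"x": -0.5,"y": 0.3,"z": -0.5,"rx": 0,"ry": 0,"rz": 0,"hand": 1},
  {"x": -0.5,"y": 0.3,"z": -1,"rx": 0,"ry": 0,"rz": 0,"hand": 1},
  {"x": -0.5,"y": 0.3,"z": -1.5,"rx": 0,"ry": 0,"rz": 0,"hand": 1},
  {"x": -0.5,"y": 0.3,"z": -2,"rx": 0,"ry": 0,"rz": 0,"hand": 1},
  {"x": -0.5,"y": 0.3,"z": -2,"rx": 0,"ry": 0,"rz": 0,"hand": 1},
  {"x": -0.5,"y": 0.3,"z": -2,"rx": 0,"ry": 0,"rz": 0,"hand": 1},
  {"x": -0.5,"y": 0.3,"z": -2,"rx": 0,"ry": 0,"rz": 0,"hand": 1},
  {"x": -0.5,"y": 0.3,"z": -2,"rx": 0,"ry": 0,"rz": 0,"hand": 1},
  {"x": -0.5,"y": 0.3,"z": -2,"rx": 0,"ry": 0,"rz": 0,"hand": 1},
  {"x": -0.5,"y": 0.3,"z": -2,"rx": 0,"ry": 0,"rz": 0,"hand": 1},
])

```text
t: 12.25
eef_pos: [0.4847, -0.4084, 0.0885]
ee_rot: [179.9, 0.0, 63.3]
wrist_force: [-3.9, 3.3, 9.6]
width: 0.553
gripper_force: 60.0
```

Call:
drive_tool([
  {"x": 0,"y": 0,"z": -0.5,"rx": 0,"ry": 0,"rz": 0,"hand": 1},
  {"x": 0,"y": 0,"z": -1,"rx": 0,"ry": 0,"rz": 0,"hand": 1},
  {"x": 0,"y": 0,"z": -1.5,"rx": 0,"ry": 0,"rz": 0,"hand": 1},
  {"x": 0,"y": 0,"z": -2,"rx": 0,"ry": 0,"rz": 0,"hand": 1},
  {"x": 0,"y": 0,"z": -2.5,"rx": 0,"ry": 0,"rz": 0,"hand": 1},
  {"x": 0,"y": 0,"z": -2.5,"rx": 0,"ry": 0,"rz": 0,"hand": 1},
  {"x": 0,"y": 0,"z": -2.5,"rx": 0,"ry": 0,"rz": 0,"hand": 1},
  {"x": 0,"y": 0,"z": -2.5,"rx": 0,"ry": 0,"rz": 0,"hand": 1},
  {"x": 0,"y": 0,"z": -2.5,"rx": 0,"ry": 0,"rz": 0,"hand": 1},
  {"x": 0,"y": 0,"z": -2.5,"rx": 0,"ry": 0,"rz": 0,"hand": 1},
])

```text
t: 13.25
eef_pos: [0.4847, -0.4084, 0.0864]
ee_rot: [179.9, 0.0, 63.3]
wrist_force: [-5.3, 3.9, 14.0]
width: 0.557
gripper_force: 60.0
```

Call:
drive_tool([
  {"x": 0,"y": 0,"z": -0.5,"rx": 0,"ry": 0,"rz": 0,"hand": 1},
  {"x": 0,"y": 0,"z": -1,"rx": 0,"ry": 0,"rz": 0,"hand": 1},
  {"x": 0,"y": 0,"z": -1.5,"rx": 0,"ry": 0,"rz": 0,"hand": 1},
  {"x": 0,"y": 0,"z": -2,"rx": 0,"ry": 0,"rz": 0,"hand": 1},
  {"x": 0,"y": 0,"z": -2.6,"rx": 0,"ry": 0,"rz": 0,"hand": 1},
  {"x": 0,"y": 0,"z": -2.6,"rx": 0,"ry": 0,"rz": 0,"hand": 1},
  {"x": 0,"y": 0,"z": -2.6,"rx": 0,"ry": 0,"rz": 0,"hand": 1},
  {"x": 0,"y": 0,"z": -2.6,"rx": 0,"ry": 0,"rz": 0,"hand": 1},
  {"x": 0,"y": 0,"z": -2.6,"rx": 0,"ry": 0,"rz": 0,"hand": 1},
  {"x": 0,"y": 0,"z": -2.6,"rx": 0,"ry": 0,"rz": 0,"hand": 1},
])

```text
t: 14.25
eef_pos: [0.4847, -0.4084, 0.0843]
ee_rot: [179.9, 0.1, 63.3]
wrist_force: [-7.6, 4.7, 18.8]
width: 0.553
gripper_force: 60.0
```

Call:
drive_tool([
  {"x": 0,"y": 0,"z": 0.3,"rx": 0,"ry": 0,"rz": 0,"hand": 0},
  {"x": 0,"y": 0,"z": 0.6,"rx": 0,"ry": 0,"rz": 0,"hand": 0},
  {"x": 0,"y": 0,"z": 0.6,"rx": 0,"ry": 0,"rz": 0,"hand": 0},
  {"x": 0,"y": 0,"z": 0.6,"rx": 0,"ry": 0,"rz": 0,"hand": 0},
  {"x": 0,"y": 0,"z": 0.6,"rx": 0,"ry": 0,"rz": 0,"hand": 0},
  {"x": 0,"y": 0,"z": 0.6,"rx": 0,"ry": 0,"rz": 0,"hand": 0},
  {"x": 0,"y": 0,"z": 0.6,"rx": 0,"ry": 0,"rz": 0,"hand": 0},
  {"x": 0,"y": 0,"z": 0.6,"rx": 0,"ry": 0,"rz": 0,"hand": 0},
  {"x": 0,"y": 0,"z": 0.6,"rx": 0,"ry": 0,"rz": 0,"hand": 0},
  {"x": 0,"y": 0,"z": 0.6,"rx": 0,"ry": 0,"rz": 0,"hand": 0},
])

```text
t: 15.25
eef_pos: [0.4841, -0.408, 0.0826]
ee_rot: [180.0, 0.0, 63.3]
wrist_force: [-0.4, -0.0, 0.7]
width: 0.998
gripper_force: 0.0
```

Call:
drive_tool([
  {"x": 0,"y": 0,"z": 10,"rx": 0,"ry": 0,"rz": 0,"hand": 0},
  {"x": 0,"y": 0,"z": 30,"rx": 0,"ry": 0,"rz": 0,"hand": 0},
  {"x": 0,"y": 0,"z": 60,"rx": 0,"ry": 0,"rz": 0,"hand": 0},
  {"x": 0,"y": 0,"z": 90,"rx": 0,"ry": 0,"rz": 0,"hand": 0},
  {"x": 0,"y": 0,"z": 110,"rx": 0,"ry": 0,"rz": 0,"hand": 1},
  {"x": 9,"y": 18,"z": 120,"rx": 0,"ry": 0,"rz": 0,"hand": 1},
  {"x": 18,"y": 36,"z": 120,"rx": 0,"ry": 0,"rz": 0,"hand": 1},
  {"x": 27,"y": 54,"z": 120,"rx": 0,"ry": 0,"rz": 0,"hand": 1},
  {"x": 40,"y": 80,"z": 120,"rx": 0,"ry": 0,"rz": 0,"hand": 1},
  {"x": 40,"y": 80,"z": 120,"rx": 0,"ry": 0,"rz": 0,"hand": 1},
])

```text
t: 16.25
eef_pos: [0.5267, -0.3222, 0.203]
ee_rot: [180.0, -0.2, 63.6]
wrist_force: [0.7, 0.3, -0.5]
width: 0.531
gripper_force: 0.0
```

```bash
python3 - <<'E'
from h import *
im=robot.get_image('side')[:,:,::-1][180:320,260,None] if 0 else robot.get_image('side')[:,:,::-1][170:310,270:410];t=robot.get_image('top')[:,:,::-1][150:270,380:480]
o=np.zeros((480,800,3),np.uint8);o[:400,:400]=cv2.resize(im,(400,400),interpolation=2);o[:,400:]=cv2.resize(t,(400,480),interpolation=2)
cv2.imwrite('pics/s3.png',o)
s=robot.state();print(s['t'],s['eef_pos'],s['ee_rot'],s['wrist_force'],s['width'])
for z in (.08,.085):
  print(z, pix('side',[.4847,-.4084,z+.0425]))
E
```

```text
16.35 [ 0.52467295 -0.32620871  0.20266417] [-1.79980261e+02 -1.47285186e-02  6.34290206e+01] [-0.54810548 -0.28180723 -0.05453174] 0.4447067584464107
0.08 [333.85482108 250.65562498]
0.085 [333.8700815  247.94060953]
```

View pics/s3.png

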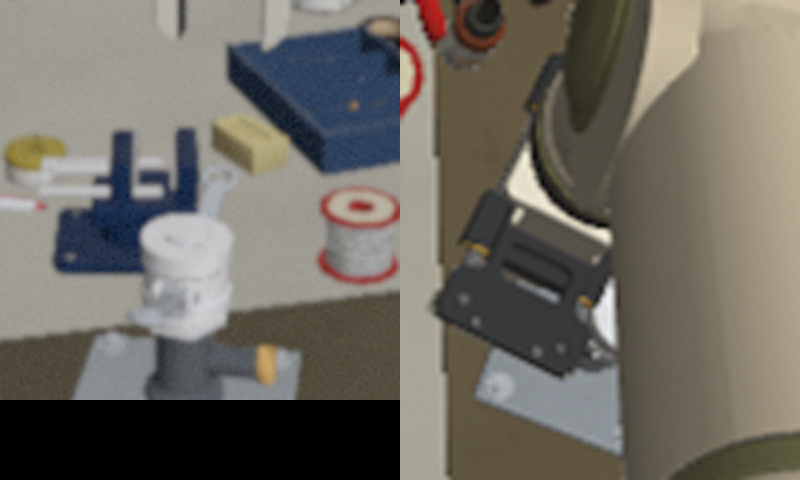

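The side view shows the coupling upright on the adaptor, with the far arm's ring at full-frame (347.4,233). The near arm is still open too, with its tip at about (317,281).

```bash
python3 - <<'E'
from h import *
u=np.array([np.cos(np.radians(63.3)),np.sin(np.radians(63.3))]);c=np.array([.4847,-.4083])
for e in (25,20,15,10):
  r=.028+.062*np.cos(np.radians(e));z=.0955+.062*np.sin(np.radians(e))
  print(e,pix('side',[*(c+u*r),z]),pix('side',[*(c-u*r),z]),r,z)
# TCP path, finger 15 mm wide in radial dir, contact 50 mm along arm
for e in (25,10,0,-10,-20,-30,-40,-50,-60,-65,-68):
  a=np.radians(e);L=.050
  P=np.array([.028+L*np.cos(a)-.003*np.sin(a)*1, .0955+L*np.sin(a)+.003*np.cos(a)])
  P=np.array([.028+L*np.cos(a),.0955+L*np.sin(a)])+.003*np.array([-np.sin(a),np.cos(a)])
  print(e,P.round(4))
E
```

```text
25 [345.36122162 227.95373672] [320.0250787  278.75452525] 0.0841910827962723 0.12170233222792337
20 [345.58012686 229.95655335] [319.67254565 282.40041641] 0.08626094248872632 0.11670524888619146
15 [345.74084613 232.13552877] [319.40119093 285.97323168] 0.08788740122992224 0.11154678079635628
10 [345.84302053 234.47456693] [319.21335699 289.43952584] 0.0890580806867569 0.10626618701534968
25 [0.072  0.1193]
10 [0.0767 0.1071]
0 [0.078  0.0985]
-10 [0.0778 0.0898]
-20 [0.076  0.0812]
-30 [0.0728 0.0731]
-40 [0.0682 0.0657]
-50 [0.0624 0.0591]
-60 [0.0556 0.0537]
-65 [0.0518 0.0515]
-68 [0.0495 0.0503]
```

Call:
drive_tool([
  {"x": -2,"y": -4,"z": -5,"rx": 0,"ry": 0,"rz": 0,"hand": 1},
  {"x": -4.2,"y": -8.4,"z": -20,"rx": 0,"ry": 0,"rz": 0,"hand": 1},
  {"x": -4.2,"y": -8.4,"z": -35,"rx": 0,"ry": 0,"rz": 0,"hand": 1},
  {"x": -4.2,"y": -8.4,"z": -50,"rx": 0,"ry": 0,"rz": 0,"hand": 1},
  {"x": -4.2,"y": -8.4,"z": -62,"rx": 0,"ry": 0,"rz": 0,"hand": 1},
  {"x": -4.2,"y": -8.4,"z": -68,"rx": 0,"ry": 0,"rz": 0,"hand": 1},
  {"x": -4.2,"y": -8.4,"z": -73,"rx": 0,"ry": 0,"rz": 0,"hand": 1},
  {"x": -4.2,"y": -8.4,"z": -78,"rx": 0,"ry": 0,"rz": 0,"hand": 1},
  {"x": -4.2,"y": -8.4,"z": -83,"rx": 0,"ry": 0,"rz": 0,"hand": 1},
  {"x": -4.2,"y": -8.4,"z": -88,"rx": 0,"ry": 0,"rz": 0,"hand": 1},
])

```text
t: 17.35
eef_pos: [0.5202, -0.3364, 0.1146]
ee_rot: [180.0, 0.0, 63.3]
wrist_force: [0.4, -0.2, 1.3]
width: 0.007
gripper_force: 0.4
```

Call:
drive_tool([
  {"x": 0,"y": 0,"z": -2,"rx": 0,"ry": 0,"rz": 0,"hand": 1},
  {"x": 0,"y": 0,"z": -4,"rx": 0,"ry": 0,"rz": 0,"hand": 1},
  {"x": 0,"y": 0,"z": -6,"rx": 0,"ry": 0,"rz": 0,"hand": 1},
  {"x": 0,"y": 0,"z": -8,"rx": 0,"ry": 0,"rz": 0,"hand": 1},
  {"x": 0,"y": 0,"z": -10,"rx": 0,"ry": 0,"rz": 0,"hand": 1},
  {"x": 0,"y": 0,"z": -12,"rx": 0,"ry": 0,"rz": 0,"hand": 1},
  {"x": 0,"y": 0,"z": -14,"rx": 0,"ry": 0,"rz": 0,"hand": 1},
  {"x": 0,"y": 0,"z": -15,"rx": 0,"ry": 0,"rz": 0,"hand": 1},
  {"x": 0,"y": 0,"z": -16.5,"rx": 0,"ry": 0,"rz": 0,"hand": 1},
  {"x": 0,"y": 0,"z": -16.5,"rx": 0,"ry": 0,"rz": 0,"hand": 1},
])

```text
t: 18.35
eef_pos: [0.5203, -0.3359, 0.0981]
ee_rot: [180.0, -0.0, 63.3]
wrist_force: [1.4, 2.1, 4.8]
width: 0.007
gripper_force: 2.0
```

Call:
drive_tool([
  {"x": 0,"y": 0,"z": -2,"rx": 0,"ry": 0,"rz": 0,"hand": 1},
  {"x": 0,"y": 0,"z": -4,"rx": 0,"ry": 0,"rz": 0,"hand": 1},
  {"x": -0.1,"y": -0.2,"z": -7.9,"rx": 0,"ry": 0,"rz": 0,"hand": 1},
  {"x": -0.4,"y": -0.8,"z": -11.8,"rx": 0,"ry": 0,"rz": 0,"hand": 1},
  {"x": -0.8,"y": -1.5,"z": -15.6,"rx": 0,"ry": 0,"rz": 0,"hand": 1},
  {"x": -1.3,"y": -2.7,"z": -19.3,"rx": 0,"ry": 0,"rz": 0,"hand": 1},
  {"x": -2,"y": -4,"z": -22.9,"rx": 0,"ry": 0,"rz": 0,"hand": 1},
  {"x": -2.9,"y": -5.7,"z": -26.3,"rx": 0,"ry": 0,"rz": 0,"hand": 1},
  {"x": -3.9,"y": -7.7,"z": -29.6,"rx": 0,"ry": 0,"rz": 0,"hand": 1},
  {"x": -3.9,"y": -7.7,"z": -29.6,"rx": 0,"ry": 0,"rz": 0,"hand": 1},
])

```text
t: 19.35
eef_pos: [0.5158, -0.344, 0.0682]
ee_rot: [-180.0, -0.0, 63.3]
wrist_force: [1.2, 2.7, 3.0]
width: 0.001
gripper_force: 2.1
```

Call:
drive_tool([
  {"x": -0.5,"y": -1.1,"z": -1.5,"rx": 0,"ry": 0,"rz": 0,"hand": 1},
  {"x": -1.1,"y": -2.2,"z": -3.1,"rx": 0,"ry": 0,"rz": 0,"hand": 1},
  {"x": -1.7,"y": -3.4,"z": -4.6,"rx": 0,"ry": 0,"rz": 0,"hand": 1},
  {"x": -2.3,"y": -4.6,"z": -6,"rx": 0,"ry": 0,"rz": 0,"hand": 1},
  {"x": -3,"y": -6,"z": -7.3,"rx": 0,"ry": 0,"rz": 0,"hand": 1},
  {"x": -3.7,"y": -7.3,"z": -8.6,"rx": 0,"ry": 0,"rz": 0,"hand": 1},
  {"x": -4.4,"y": -8.7,"z": -9.8,"rx": 0,"ry": 0,"rz": 0,"hand": 1},
  {"x": -5.1,"y": -10.1,"z": -10.9,"rx": 0,"ry": 0,"rz": 0,"hand": 1},
  {"x": -6,"y": -11.9,"z": -12.2,"rx": 0,"ry": 0,"rz": 0,"hand": 1},
  {"x": -6,"y": -11.9,"z": -12.2,"rx": 0,"ry": 0,"rz": 0,"hand": 1},
])

```text
t: 20.35
eef_pos: [0.5099, -0.3561, 0.0564]
ee_rot: [180.0, 0.0, 63.3]
wrist_force: [0.8, 3.2, 5.3]
width: 0.01
gripper_force: 2.3
```

Call:
drive_tool([
  {"x": -0.4,"y": -0.8,"z": -0.5,"rx": 0,"ry": 0,"rz": 0,"hand": 1},
  {"x": -0.9,"y": -1.8,"z": -1,"rx": 0,"ry": 0,"rz": 0,"hand": 1},
  {"x": -1.3,"y": -2.6,"z": -1.5,"rx": 0,"ry": 0,"rz": 0,"hand": 1},
  {"x": -1.3,"y": -2.6,"z": -1.5,"rx": 0,"ry": 0,"rz": 0,"hand": 1},
  {"x": -1.3,"y": -2.6,"z": -1.5,"rx": 0,"ry": 0,"rz": 0,"hand": 1},
  {"x": -1.3,"y": -2.6,"z": -1.5,"rx": 0,"ry": 0,"rz": 0,"hand": 1},
  {"x": -1.3,"y": -2.6,"z": -1.5,"rx": 0,"ry": 0,"rz": 0,"hand": 1},
  {"x": -1.3,"y": -2.6,"z": -1.5,"rx": 0,"ry": 0,"rz": 0,"hand": 1},
  {"x": -1.3,"y": -2.6,"z": -1.5,"rx": 0,"ry": 0,"rz": 0,"hand": 1},
  {"x": -1.3,"y": -2.6,"z": -1.5,"rx": 0,"ry": 0,"rz": 0,"hand": 1},
])

```text
t: 21.35
eef_pos: [0.5087, -0.3585, 0.0549]
ee_rot: [180.0, 0.0, 63.3]
wrist_force: [1.2, 4.3, 5.2]
width: 0.007
gripper_force: 2.6
```

Call:
drive_tool([
  {"x": -0.2,"y": -0.4,"z": -0.2,"rx": 0,"ry": 0,"rz": 0,"hand": 1},
  {"x": -0.4,"y": -0.8,"z": -0.4,"rx": 0,"ry": 0,"rz": 0,"hand": 1},
  {"x": -0.6,"y": -1.2,"z": -0.5,"rx": 0,"ry": 0,"rz": 0,"hand": 1},
  {"x": -0.6,"y": -1.2,"z": -0.5,"rx": 0,"ry": 0,"rz": 0,"hand": 1},
  {"x": -0.6,"y": -1.2,"z": -0.5,"rx": 0,"ry": 0,"rz": 0,"hand": 1},
  {"x": -0.6,"y": -1.2,"z": -0.5,"rx": 0,"ry": 0,"rz": 0,"hand": 1},
  {"x": -0.6,"y": -1.2,"z": -0.5,"rx": 0,"ry": 0,"rz": 0,"hand": 1},
  {"x": -0.6,"y": -1.2,"z": -0.5,"rx": 0,"ry": 0,"rz": 0,"hand": 1},
  {"x": -0.6,"y": -1.2,"z": -0.5,"rx": 0,"ry": 0,"rz": 0,"hand": 1},
  {"x": -0.6,"y": -1.2,"z": -0.5,"rx": 0,"ry": 0,"rz": 0,"hand": 1},
])

```text
t: 22.35
eef_pos: [0.5082, -0.3595, 0.0545]
ee_rot: [180.0, -0.0, 63.3]
wrist_force: [1.6, 4.7, 5.2]
width: 0.002
gripper_force: 2.8
```

```bash
python3 - <<'E'
from h import *
snap('side','s4.png',(290,210,390,320),5)
s=robot.state();print(s['t'],s['eef_pos'],s['wrist_force'])
E
```

```text
22.4 [ 0.50824667 -0.35946646  0.05446817] [1.43840627 4.43217184 5.51946197]
```

View pics/s4.png

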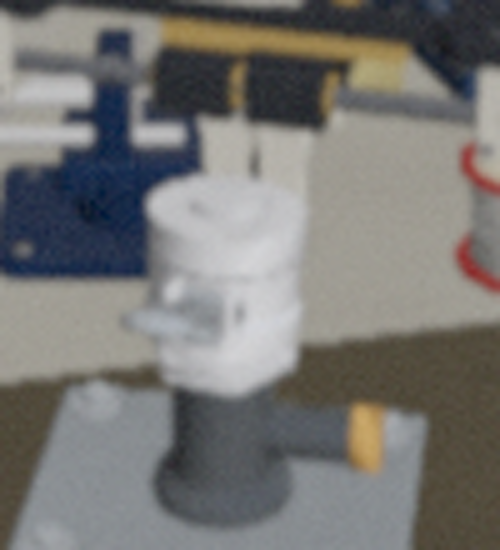

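The side view shows the coupling seated with the near arm (2) still open, and the fingers behind it pushing arm 1. I'll add one small push, then back off and go round to arm 2.

Call:
drive_tool([
  {"x": -0.2,"y": -0.4,"z": -0.2,"rx": 0,"ry": 0,"rz": 0,"hand": 1},
  {"x": -0.4,"y": -0.8,"z": -0.4,"rx": 0,"ry": 0,"rz": 0,"hand": 1},
  {"x": -0.5,"y": -1,"z": -0.4,"rx": 0,"ry": 0,"rz": 0,"hand": 1},
  {"x": -0.5,"y": -1,"z": -0.4,"rx": 0,"ry": 0,"rz": 0,"hand": 1},
  {"x": -0.5,"y": -1,"z": -0.4,"rx": 0,"ry": 0,"rz": 0,"hand": 1},
  {"x": -0.5,"y": -1,"z": -0.4,"rx": 0,"ry": 0,"rz": 0,"hand": 1},
  {"x": -0.5,"y": -1,"z": -0.4,"rx": 0,"ry": 0,"rz": 0,"hand": 1},
  {"x": -0.5,"y": -1,"z": -0.4,"rx": 0,"ry": 0,"rz": 0,"hand": 1},
  {"x": -0.5,"y": -1,"z": -0.4,"rx": 0,"ry": 0,"rz": 0,"hand": 1},
  {"x": -0.5,"y": -1,"z": -0.4,"rx": 0,"ry": 0,"rz": 0,"hand": 1},
])

```text
t: 23.4
eef_pos: [0.5078, -0.3604, 0.0541]
ee_rot: [180.0, -0.0, 63.3]
wrist_force: [1.0, 4.2, 5.9]
width: 0.007
gripper_force: 2.8
```

Call:
drive_tool([
  {"x": 6,"y": 12,"z": 0,"rx": 0,"ry": 0,"rz": 0,"hand": 1},
  {"x": 16,"y": 31,"z": 2,"rx": 0,"ry": 0,"rz": 0,"hand": 1},
  {"x": 16,"y": 31,"z": 35,"rx": 0,"ry": 0,"rz": 0,"hand": 1},
  {"x": 16,"y": 31,"z": 75,"rx": 0,"ry": 0,"rz": 0,"hand": 1},
  {"x": 16,"y": 31,"z": 115,"rx": 0,"ry": 0,"rz": 0,"hand": 1},
  {"x": 8,"y": 16,"z": 131,"rx": 0,"ry": 0,"rz": 0,"hand": 1},
  {"x": -10,"y": -20,"z": 131,"rx": 0,"ry": 0,"rz": 0,"hand": 1},
  {"x": -29,"y": -59,"z": 131,"rx": 0,"ry": 0,"rz": 0,"hand": 1},
  {"x": -46,"y": -94,"z": 131,"rx": 0,"ry": 0,"rz": 0,"hand": 1},
  {"x": -59,"y": -119,"z": 131,"rx": 0,"ry": 0,"rz": 0,"hand": 1},
])

```text
t: 24.4
eef_pos: [0.4463, -0.4823, 0.1844]
ee_rot: [-179.9, 0.1, 63.1]
wrist_force: [-0.3, 0.0, -0.3]
width: 0.004
gripper_force: 0.0
```

Call:
drive_tool([
  {"x": 0,"y": 0,"z": -10,"rx": 0,"ry": 0,"rz": 0,"hand": 1},
  {"x": 0,"y": 0,"z": -22,"rx": 0,"ry": 0,"rz": 0,"hand": 1},
  {"x": 0,"y": 0,"z": -34,"rx": 0,"ry": 0,"rz": 0,"hand": 1},
  {"x": 0,"y": 0,"z": -44,"rx": 0,"ry": 0,"rz": 0,"hand": 1},
  {"x": 0,"y": 0,"z": -52,"rx": 0,"ry": 0,"rz": 0,"hand": 1},
  {"x": 0,"y": 0,"z": -56,"rx": 0,"ry": 0,"rz": 0,"hand": 1},
  {"x": 0,"y": 0,"z": -60,"rx": 0,"ry": 0,"rz": 0,"hand": 1},
  {"x": 0,"y": 0,"z": -64,"rx": 0,"ry": 0,"rz": 0,"hand": 1},
  {"x": 0,"y": 0,"z": -68,"rx": 0,"ry": 0,"rz": 0,"hand": 1},
  {"x": 0,"y": 0,"z": -70,"rx": 0,"ry": 0,"rz": 0,"hand": 1},
])

```text
t: 25.4
eef_pos: [0.4484, -0.4813, 0.1155]
ee_rot: [179.9, 0.1, 63.2]
wrist_force: [-3.0, -3.3, 5.1]
width: 0.008
gripper_force: 2.6
```

Call:
drive_tool([
  {"x": 0,"y": 0,"z": -2,"rx": 0,"ry": 0,"rz": 0,"hand": 1},
  {"x": 0,"y": 0,"z": -4,"rx": 0,"ry": 0,"rz": 0,"hand": 1},
  {"x": 0,"y": 0,"z": -6,"rx": 0,"ry": 0,"rz": 0,"hand": 1},
  {"x": 0,"y": 0,"z": -8,"rx": 0,"ry": 0,"rz": 0,"hand": 1},
  {"x": 0,"y": 0,"z": -10,"rx": 0,"ry": 0,"rz": 0,"hand": 1},
  {"x": 0,"y": 0,"z": -12,"rx": 0,"ry": 0,"rz": 0,"hand": 1},
  {"x": 0,"y": 0,"z": -14,"rx": 0,"ry": 0,"rz": 0,"hand": 1},
  {"x": 0,"y": 0,"z": -16,"rx": 0,"ry": 0,"rz": 0,"hand": 1},
  {"x": 0,"y": 0,"z": -17,"rx": 0,"ry": 0,"rz": 0,"hand": 1},
  {"x": 0,"y": 0,"z": -17,"rx": 0,"ry": 0,"rz": 0,"hand": 1},
])

```text
t: 26.4
eef_pos: [0.4486, -0.4798, 0.0978]
ee_rot: [-180.0, 0.0, 63.3]
wrist_force: [-0.6, -2.8, 3.6]
width: 0.003
gripper_force: 1.8
```

Call:
drive_tool([
  {"x": 0,"y": 0,"z": -2,"rx": 0,"ry": 0,"rz": 0,"hand": 1},
  {"x": 0,"y": 0,"z": -4,"rx": 0,"ry": 0,"rz": 0,"hand": 1},
  {"x": 0.1,"y": 0.2,"z": -7.9,"rx": 0,"ry": 0,"rz": 0,"hand": 1},
  {"x": 0.4,"y": 0.8,"z": -11.8,"rx": 0,"ry": 0,"rz": 0,"hand": 1},
  {"x": 0.8,"y": 1.5,"z": -15.6,"rx": 0,"ry": 0,"rz": 0,"hand": 1},
  {"x": 1.3,"y": 2.7,"z": -19.3,"rx": 0,"ry": 0,"rz": 0,"hand": 1},
  {"x": 2,"y": 4,"z": -22.9,"rx": 0,"ry": 0,"rz": 0,"hand": 1},
  {"x": 2.9,"y": 5.7,"z": -26.3,"rx": 0,"ry": 0,"rz": 0,"hand": 1},
  {"x": 3.9,"y": 7.7,"z": -29.6,"rx": 0,"ry": 0,"rz": 0,"hand": 1},
  {"x": 3.9,"y": 7.7,"z": -29.6,"rx": 0,"ry": 0,"rz": 0,"hand": 1},
])

```text
t: 27.4
eef_pos: [0.4525, -0.4716, 0.0677]
ee_rot: [-180.0, -0.0, 63.3]
wrist_force: [-0.8, -3.4, 3.2]
width: 0.008
gripper_force: 1.6
```

Call:
drive_tool([
  {"x": 0.5,"y": 1.1,"z": -1.5,"rx": 0,"ry": 0,"rz": 0,"hand": 1},
  {"x": 1.1,"y": 2.2,"z": -3.1,"rx": 0,"ry": 0,"rz": 0,"hand": 1},
  {"x": 1.7,"y": 3.4,"z": -4.6,"rx": 0,"ry": 0,"rz": 0,"hand": 1},
  {"x": 2.3,"y": 4.6,"z": -6,"rx": 0,"ry": 0,"rz": 0,"hand": 1},
  {"x": 3,"y": 6,"z": -7.3,"rx": 0,"ry": 0,"rz": 0,"hand": 1},
  {"x": 3.7,"y": 7.3,"z": -8.6,"rx": 0,"ry": 0,"rz": 0,"hand": 1},
  {"x": 4.4,"y": 8.7,"z": -9.8,"rx": 0,"ry": 0,"rz": 0,"hand": 1},
  {"x": 5.1,"y": 10.1,"z": -10.9,"rx": 0,"ry": 0,"rz": 0,"hand": 1},
  {"x": 6,"y": 11.9,"z": -12.2,"rx": 0,"ry": 0,"rz": 0,"hand": 1},
  {"x": 6,"y": 11.9,"z": -12.2,"rx": 0,"ry": 0,"rz": 0,"hand": 1},
])

```text
t: 28.4
eef_pos: [0.4577, -0.4611, 0.0558]
ee_rot: [-180.0, 0.1, 63.2]
wrist_force: [-2.1, -6.7, 1.5]
width: 0.006
gripper_force: 3.4
```

Call:
drive_tool([
  {"x": 0.4,"y": 0.8,"z": -0.5,"rx": 0,"ry": 0,"rz": 0,"hand": 1},
  {"x": 0.9,"y": 1.8,"z": -1,"rx": 0,"ry": 0,"rz": 0,"hand": 1},
  {"x": 1.3,"y": 2.6,"z": -1.5,"rx": 0,"ry": 0,"rz": 0,"hand": 1},
  {"x": 1.3,"y": 2.6,"z": -1.5,"rx": 0,"ry": 0,"rz": 0,"hand": 1},
  {"x": 1.3,"y": 2.6,"z": -1.5,"rx": 0,"ry": 0,"rz": 0,"hand": 1},
  {"x": 1.3,"y": 2.6,"z": -1.5,"rx": 0,"ry": 0,"rz": 0,"hand": 1},
  {"x": 1.3,"y": 2.6,"z": -1.5,"rx": 0,"ry": 0,"rz": 0,"hand": 1},
  {"x": 1.3,"y": 2.6,"z": -1.5,"rx": 0,"ry": 0,"rz": 0,"hand": 1},
  {"x": 1.3,"y": 2.6,"z": -1.5,"rx": 0,"ry": 0,"rz": 0,"hand": 1},
  {"x": 1.3,"y": 2.6,"z": -1.5,"rx": 0,"ry": 0,"rz": 0,"hand": 1},
])

```text
t: 29.4
eef_pos: [0.4587, -0.4588, 0.0542]
ee_rot: [-180.0, 0.1, 63.2]
wrist_force: [-3.1, -7.8, -0.3]
width: 0.005
gripper_force: 3.6
```

Call:
drive_tool([
  {"x": 0.2,"y": 0.4,"z": -0.2,"rx": 0,"ry": 0,"rz": 0,"hand": 1},
  {"x": 0.4,"y": 0.8,"z": -0.4,"rx": 0,"ry": 0,"rz": 0,"hand": 1},
  {"x": 0.6,"y": 1.2,"z": -0.5,"rx": 0,"ry": 0,"rz": 0,"hand": 1},
  {"x": 0.6,"y": 1.2,"z": -0.5,"rx": 0,"ry": 0,"rz": 0,"hand": 1},
  {"x": 0.6,"y": 1.2,"z": -0.5,"rx": 0,"ry": 0,"rz": 0,"hand": 1},
  {"x": 0.6,"y": 1.2,"z": -0.5,"rx": 0,"ry": 0,"rz": 0,"hand": 1},
  {"x": 0.6,"y": 1.2,"z": -0.5,"rx": 0,"ry": 0,"rz": 0,"hand": 1},
  {"x": 0.6,"y": 1.2,"z": -0.5,"rx": 0,"ry": 0,"rz": 0,"hand": 1},
  {"x": 0.6,"y": 1.2,"z": -0.5,"rx": 0,"ry": 0,"rz": 0,"hand": 1},
  {"x": 0.6,"y": 1.2,"z": -0.5,"rx": 0,"ry": 0,"rz": 0,"hand": 1},
])

```text
t: 30.4
eef_pos: [0.459, -0.4581, 0.0537]
ee_rot: [-180.0, 0.1, 63.2]
wrist_force: [-4.8, -9.3, -0.9]
width: 0.003
gripper_force: 4.2
```

Call:
drive_tool([
  {"x": 0.2,"y": 0.4,"z": 0,"rx": 0,"ry": 0,"rz": 0,"hand": 1},
  {"x": 0.4,"y": 0.8,"z": 0,"rx": 0,"ry": 0,"rz": 0,"hand": 1},
  {"x": 0.6,"y": 1.2,"z": 0,"rx": 0,"ry": 0,"rz": 0,"hand": 1},
  {"x": 0.7,"y": 1.4,"z": 0,"rx": 0,"ry": 0,"rz": 0,"hand": 1},
  {"x": 0.7,"y": 1.4,"z": 0,"rx": 0,"ry": 0,"rz": 0,"hand": 1},
  {"x": 0.7,"y": 1.4,"z": 0,"rx": 0,"ry": 0,"rz": 0,"hand": 1},
  {"x": 0.7,"y": 1.4,"z": 0,"rx": 0,"ry": 0,"rz": 0,"hand": 1},
  {"x": 0.7,"y": 1.4,"z": 0,"rx": 0,"ry": 0,"rz": 0,"hand": 1},
  {"x": 0.7,"y": 1.4,"z": 0,"rx": 0,"ry": 0,"rz": 0,"hand": 1},
  {"x": 0.7,"y": 1.4,"z": 0,"rx": 0,"ry": 0,"rz": 0,"hand": 1},
])

```text
t: 31.4
eef_pos: [0.4596, -0.4565, 0.0535]
ee_rot: [-179.9, 0.1, 63.2]
wrist_force: [-3.5, -8.1, -1.9]
width: 0.005
gripper_force: 3.8
```

```bash
python3 - <<'E'
from h import *
snap('side','s5.png',(280,210,390,320),5)
s=robot.state();print(s['t'],s['eef_pos'],s['wrist_force'])
E
```

```text
31.45 [ 0.45959144 -0.45650039  0.0534573 ] [-4.2102785  -8.86378797 -1.76727832]
```

View pics/s5.png

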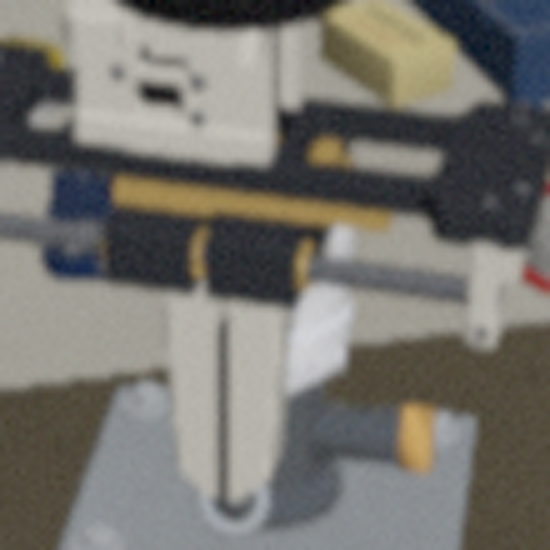

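The ring of arm 2 shows just below the fingertips at about (238,515) in the crop, and the arm is nearly vertical.

Call:
drive_tool([
  {"x": 0.2,"y": 0.4,"z": 0,"rx": 0,"ry": 0,"rz": 0,"hand": 1},
  {"x": 0.4,"y": 0.8,"z": 0,"rx": 0,"ry": 0,"rz": 0,"hand": 1},
  {"x": 0.5,"y": 1,"z": 0,"rx": 0,"ry": 0,"rz": 0,"hand": 1},
  {"x": 0.5,"y": 1,"z": 0,"rx": 0,"ry": 0,"rz": 0,"hand": 1},
  {"x": 0.5,"y": 1,"z": 0,"rx": 0,"ry": 0,"rz": 0,"hand": 1},
  {"x": 0.5,"y": 1,"z": 0,"rx": 0,"ry": 0,"rz": 0,"hand": 1},
  {"x": 0.5,"y": 1,"z": 0,"rx": 0,"ry": 0,"rz": 0,"hand": 1},
  {"x": 0.5,"y": 1,"z": 0,"rx": 0,"ry": 0,"rz": 0,"hand": 1},
  {"x": 0.5,"y": 1,"z": 0,"rx": 0,"ry": 0,"rz": 0,"hand": 1},
  {"x": 0.5,"y": 1,"z": 0,"rx": 0,"ry": 0,"rz": 0,"hand": 1},
])

```text
t: 32.45
eef_pos: [0.4598, -0.4558, 0.0534]
ee_rot: [-179.9, 0.1, 63.2]
wrist_force: [-3.9, -10.5, -2.3]
width: 0.011
gripper_force: 4.2
```

Call:
drive_tool([
  {"x": -6,"y": -12,"z": 0,"rx": 0,"ry": 0,"rz": 0,"hand": 1},
  {"x": -16,"y": -31,"z": 2,"rx": 0,"ry": 0,"rz": 0,"hand": 1},
  {"x": -18,"y": -36,"z": 30,"rx": 0,"ry": 0,"rz": 0,"hand": 1},
  {"x": -20,"y": -40,"z": 70,"rx": 0,"ry": 0,"rz": 0,"hand": 1},
  {"x": -22,"y": -44,"z": 110,"rx": 0,"ry": 0,"rz": 0,"hand": 1},
  {"x": -30,"y": -60,"z": 140,"rx": 0,"ry": 0,"rz": 0,"hand": 1},
  {"x": -40,"y": -90,"z": 160,"rx": 0,"ry": 0,"rz": 0,"hand": 1},
  {"x": -60,"y": -125,"z": 170,"rx": 0,"ry": 0,"rz": 0,"hand": 1},
  {"x": -80,"y": -155,"z": 170,"rx": 0,"ry": 0,"rz": 0,"hand": 1},
  {"x": -90,"y": -170,"z": 170,"rx": 0,"ry": 0,"rz": 0,"hand": 1},
])

```text
t: 33.45
eef_pos: [0.3689, -0.6262, 0.2237]
ee_rot: [-180.0, 0.0, 63.1]
wrist_force: [0.3, -0.3, -0.9]
width: 0.004
gripper_force: 0.0
```

Call:
drive_tool([
  {"x": -10,"y": -20,"z": 0,"rx": 0,"ry": 0,"rz": 0,"hand": 1},
  {"x": -25,"y": -50,"z": 0,"rx": 0,"ry": 0,"rz": 0,"hand": 1},
  {"x": -40,"y": -80,"z": 0,"rx": 0,"ry": 0,"rz": 0,"hand": 1},
  {"x": -50,"y": -100,"z": 0,"rx": 0,"ry": 0,"rz": 0,"hand": 1},
  {"x": -50,"y": -100,"z": 0,"rx": 0,"ry": 0,"rz": 0,"hand": 1},
  {"x": -50,"y": -100,"z": 0,"rx": 0,"ry": 0,"rz": 0,"hand": 1},
  {"x": -50,"y": -100,"z": 0,"rx": 0,"ry": 0,"rz": 0,"hand": 1},
  {"x": -50,"y": -100,"z": 0,"rx": 0,"ry": 0,"rz": 0,"hand": 1},
  {"x": -50,"y": -100,"z": 0,"rx": 0,"ry": 0,"rz": 0,"hand": 1},
  {"x": -50,"y": -100,"z": 0,"rx": 0,"ry": 0,"rz": 0,"hand": 1},
])

```text
t: 34.45
eef_pos: [0.3222, -0.7235, 0.2244]
ee_rot: [180.0, 0.0, 63.3]
wrist_force: [-0.0, -0.5, 0.7]
width: 0.006
gripper_force: 0.0
```

```bash
python3 - <<'E'
from h import *
im=robot.get_image('side')[:,:,::-1][230:330,280:380];t=robot.get_image('top')[:,:,::-1][180:280,380:480]
cv2.imwrite('pics/s6.png',np.hstack([cv2.resize(i,(400,400),interpolation=2) for i in(im,t)]))
s=robot.state();print(s['t'],s['eef_pos'],s['wrist_force'])
u=np.array([np.cos(np.radians(63.3)),np.sin(np.radians(63.3))]);c=np.array([.4847,-.4083])
for e in (-60,-64,-68,-72):
  r=.028+.062*np.cos(np.radians(e));z=.0955+.062*np.sin(np.radians(e));P=[*(c-u*r),z];Q=[*(c+u*r),z]
  print(e,(pix('side',P)-[280,230])*4,(pix('top',P)-[380,180])*4+[400,0],(pix('top',Q)-[380,180])*4+[400,0])
E
```

```text
34.55 [ 0.32180489 -0.72375446  0.22429683] [-1.65445345 -0.32476931 -1.19142116]
-60 [178.27575431 333.78711204] [693.96643878 249.73244057] [518.81969256 161.75039003]
-64 [180.76837742 332.30967127] [687.28824554 247.19806764] [523.75256656 165.04519049]
-68 [183.31895216 330.08883563] [680.56621968 244.5296856 ] [528.96235837 168.36804529]
-72 [185.91428465 327.14679998] [673.82892351 241.73917341] [534.42618079 171.70490946]
```

View pics/s6.png

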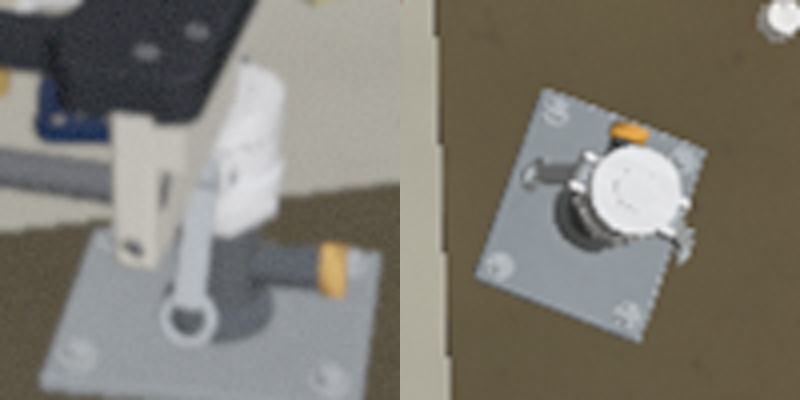

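Both arms look down in this view. I'll measure the top view more closely before handing in.

```bash
python3 - <<'E'
from h import *
t=np.mean([robot.get_image('top')[:,:,::-1].astype(float) for _ in range(6)],0).astype(np.uint8)
u=np.array([np.cos(np.radians(63.3)),np.sin(np.radians(63.3))]);v=np.array([-u[1],u[0]]);c=np.array([.4847,-.4083])
o=cv2.resize(t[205:255,405:465],(720,600),interpolation=2)
f=lambda p:tuple(int(a) for a in ((pix('top',p)-[405,205]+.5)*12))
for s in(1,-1):
  for e,col in((-60,(0,0,255)),(-64,(0,255,255)),(-68,(0,255,0)),(-72,(255,0,0))):
    # tip of ring (outermost, 74 mm)
    r=.028+.074*np.cos(np.radians(e));z=.0955+.074*np.sin(np.radians(e))
    for w in(-.018,.018): cv2.circle(o,f([*(c+s*u*r+v*w),z]),4,col,-1)
cv2.circle(o,f([*c,.121]),4,(0,0,255),-1)
cv2.imwrite('pics/s7.png',o)
E
```

```text
(no output)
```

View pics/s7.png

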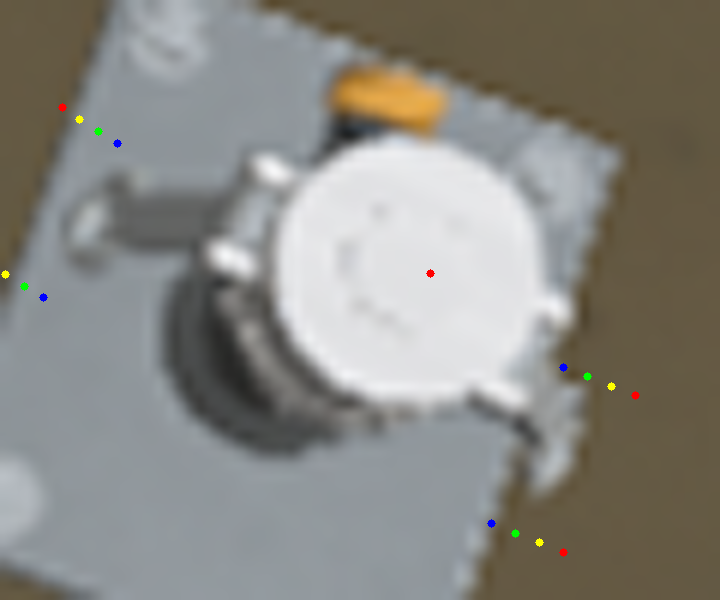

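The top crop puts arm 1 at its stop, at about -71°. Arm 2 is only around -65° to -66°, too close to the -63.8° limit, so I'll push it further until I feel the stop.

Call:
drive_tool([
  {"x": 15,"y": 29,"z": 0,"rx": 0,"ry": 0,"rz": 0,"hand": 1},
  {"x": 35,"y": 68,"z": 0,"rx": 0,"ry": 0,"rz": 0,"hand": 1},
  {"x": 55,"y": 107,"z": 0,"rx": 0,"ry": 0,"rz": 0,"hand": 1},
  {"x": 75,"y": 146,"z": -20,"rx": 0,"ry": 0,"rz": 0,"hand": 1},
  {"x": 93,"y": 181,"z": -45,"rx": 0,"ry": 0,"rz": 0,"hand": 1},
  {"x": 108,"y": 210,"z": -75,"rx": 0,"ry": 0,"rz": 0,"hand": 1},
  {"x": 118,"y": 229,"z": -110,"rx": 0,"ry": 0,"rz": 0,"hand": 1},
  {"x": 122,"y": 237,"z": -145,"rx": 0,"ry": 0,"rz": 0,"hand": 1},
  {"x": 122,"y": 237,"z": -165,"rx": 0,"ry": 0,"rz": 0,"hand": 1},
  {"x": 122,"y": 237,"z": -173,"rx": 0,"ry": 0,"rz": 0,"hand": 1},
])

```text
t: 35.85
eef_pos: [0.4432, -0.4858, 0.049]
ee_rot: [-179.8, -0.0, 63.3]
wrist_force: [-0.5, -0.1, 0.5]
width: 0.004
gripper_force: 0.0
```

Call:
drive_tool([
  {"x": 4,"y": 8,"z": 0,"rx": 0,"ry": 0,"rz": 0,"hand": 1},
  {"x": 8,"y": 16,"z": 0,"rx": 0,"ry": 0,"rz": 0,"hand": 1},
  {"x": 11,"y": 22,"z": 0,"rx": 0,"ry": 0,"rz": 0,"hand": 1},
  {"x": 13,"y": 26,"z": 0,"rx": 0,"ry": 0,"rz": 0,"hand": 1},
  {"x": 14,"y": 28,"z": 0,"rx": 0,"ry": 0,"rz": 0,"hand": 1},
  {"x": 15,"y": 30,"z": 0,"rx": 0,"ry": 0,"rz": 0,"hand": 1},
  {"x": 15.5,"y": 31,"z": 0,"rx": 0,"ry": 0,"rz": 0,"hand": 1},
  {"x": 16,"y": 32,"z": 0,"rx": 0,"ry": 0,"rz": 0,"hand": 1},
  {"x": 16,"y": 32,"z": 0,"rx": 0,"ry": 0,"rz": 0,"hand": 1},
  {"x": 16,"y": 32,"z": 0,"rx": 0,"ry": 0,"rz": 0,"hand": 1},
])

```text
t: 36.85
eef_pos: [0.4588, -0.4567, 0.0512]
ee_rot: [180.0, 0.1, 63.2]
wrist_force: [-1.4, -5.2, 0.2]
width: 0.005
gripper_force: 2.4
```

Call:
drive_tool([
  {"x": 0.2,"y": 0.4,"z": 0,"rx": 0,"ry": 0,"rz": 0,"hand": 1},
  {"x": 0.4,"y": 0.8,"z": 0,"rx": 0,"ry": 0,"rz": 0,"hand": 1},
  {"x": 0.6,"y": 1.2,"z": 0,"rx": 0,"ry": 0,"rz": 0,"hand": 1},
  {"x": 0.7,"y": 1.4,"z": 0,"rx": 0,"ry": 0,"rz": 0,"hand": 1},
  {"x": 0.7,"y": 1.4,"z": 0,"rx": 0,"ry": 0,"rz": 0,"hand": 1},
  {"x": 0.7,"y": 1.4,"z": 0,"rx": 0,"ry": 0,"rz": 0,"hand": 1},
  {"x": 0.7,"y": 1.4,"z": 0,"rx": 0,"ry": 0,"rz": 0,"hand": 1},
  {"x": 0.7,"y": 1.4,"z": 0,"rx": 0,"ry": 0,"rz": 0,"hand": 1},
  {"x": 0.7,"y": 1.4,"z": 0,"rx": 0,"ry": 0,"rz": 0,"hand": 1},
  {"x": 0.7,"y": 1.4,"z": 0,"rx": 0,"ry": 0,"rz": 0,"hand": 1},
])

```text
t: 37.85
eef_pos: [0.459, -0.4559, 0.0511]
ee_rot: [180.0, 0.1, 63.2]
wrist_force: [-1.8, -6.6, -2.8]
width: 0.006
gripper_force: 3.0
```

Call:
drive_tool([
  {"x": 0.2,"y": 0.4,"z": 0,"rx": 0,"ry": 0,"rz": 0,"hand": 1},
  {"x": 0.4,"y": 0.8,"z": 0,"rx": 0,"ry": 0,"rz": 0,"hand": 1},
  {"x": 0.5,"y": 1,"z": 0,"rx": 0,"ry": 0,"rz": 0,"hand": 1},
  {"x": 0.5,"y": 1,"z": 0,"rx": 0,"ry": 0,"rz": 0,"hand": 1},
  {"x": 0.5,"y": 1,"z": 0,"rx": 0,"ry": 0,"rz": 0,"hand": 1},
  {"x": 0.5,"y": 1,"z": 0,"rx": 0,"ry": 0,"rz": 0,"hand": 1},
  {"x": 0.5,"y": 1,"z": 0,"rx": 0,"ry": 0,"rz": 0,"hand": 1},
  {"x": 0.5,"y": 1,"z": 0,"rx": 0,"ry": 0,"rz": 0,"hand": 1},
  {"x": 0.5,"y": 1,"z": 0,"rx": 0,"ry": 0,"rz": 0,"hand": 1},
  {"x": 0.5,"y": 1,"z": 0,"rx": 0,"ry": 0,"rz": 0,"hand": 1},
])

```text
t: 38.85
eef_pos: [0.4593, -0.4552, 0.051]
ee_rot: [180.0, 0.2, 63.1]
wrist_force: [-1.5, -7.7, -2.5]
width: 0.006
gripper_force: 3.4
```

Call:
drive_tool([
  {"x": 0.2,"y": 0.4,"z": 0,"rx": 0,"ry": 0,"rz": 0,"hand": 1},
  {"x": 0.4,"y": 0.8,"z": 0,"rx": 0,"ry": 0,"rz": 0,"hand": 1},
  {"x": 0.6,"y": 1.2,"z": 0,"rx": 0,"ry": 0,"rz": 0,"hand": 1},
  {"x": 0.8,"y": 1.6,"z": 0,"rx": 0,"ry": 0,"rz": 0,"hand": 1},
  {"x": 0.8,"y": 1.6,"z": 0,"rx": 0,"ry": 0,"rz": 0,"hand": 1},
  {"x": 0.8,"y": 1.6,"z": 0,"rx": 0,"ry": 0,"rz": 0,"hand": 1},
  {"x": 0.8,"y": 1.6,"z": 0,"rx": 0,"ry": 0,"rz": 0,"hand": 1},
  {"x": 0.8,"y": 1.6,"z": 0,"rx": 0,"ry": 0,"rz": 0,"hand": 1},
  {"x": 0.8,"y": 1.6,"z": 0,"rx": 0,"ry": 0,"rz": 0,"hand": 1},
  {"x": 0.8,"y": 1.6,"z": 0,"rx": 0,"ry": 0,"rz": 0,"hand": 1},
])

```text
t: 39.85
eef_pos: [0.4599, -0.4535, 0.0509]
ee_rot: [-180.0, 0.2, 63.1]
wrist_force: [-2.7, -7.2, -1.7]
width: 0.003
gripper_force: 3.3
```

Call:
drive_tool([
  {"x": 0.2,"y": 0.4,"z": 0,"rx": 0,"ry": 0,"rz": 0,"hand": 1},
  {"x": 0.4,"y": 0.8,"z": 0,"rx": 0,"ry": 0,"rz": 0,"hand": 1},
  {"x": 0.5,"y": 1,"z": 0,"rx": 0,"ry": 0,"rz": 0,"hand": 1},
  {"x": 0.5,"y": 1,"z": 0,"rx": 0,"ry": 0,"rz": 0,"hand": 1},
  {"x": 0.5,"y": 1,"z": 0,"rx": 0,"ry": 0,"rz": 0,"hand": 1},
  {"x": 0.5,"y": 1,"z": 0,"rx": 0,"ry": 0,"rz": 0,"hand": 1},
  {"x": 0.5,"y": 1,"z": 0,"rx": 0,"ry": 0,"rz": 0,"hand": 1},
  {"x": 0.5,"y": 1,"z": 0,"rx": 0,"ry": 0,"rz": 0,"hand": 1},
  {"x": 0.5,"y": 1,"z": 0,"rx": 0,"ry": 0,"rz": 0,"hand": 1},
  {"x": 0.5,"y": 1,"z": 0,"rx": 0,"ry": 0,"rz": 0,"hand": 1},
])

```text
t: 40.85
eef_pos: [0.4603, -0.4526, 0.0509]
ee_rot: [-180.0, 0.2, 63.1]
wrist_force: [-2.7, -7.2, -2.9]
width: 0.008
gripper_force: 3.5
```

Call:
drive_tool([
  {"x": 0.2,"y": 0.4,"z": 0,"rx": 0,"ry": 0,"rz": 0,"hand": 1},
  {"x": 0.4,"y": 0.8,"z": 0,"rx": 0,"ry": 0,"rz": 0,"hand": 1},
  {"x": 0.6,"y": 1.2,"z": 0,"rx": 0,"ry": 0,"rz": 0,"hand": 1},
  {"x": 0.6,"y": 1.2,"z": 0,"rx": 0,"ry": 0,"rz": 0,"hand": 1},
  {"x": 0.6,"y": 1.2,"z": 0,"rx": 0,"ry": 0,"rz": 0,"hand": 1},
  {"x": 0.6,"y": 1.2,"z": 0,"rx": 0,"ry": 0,"rz": 0,"hand": 1},
  {"x": 0.6,"y": 1.2,"z": 0,"rx": 0,"ry": 0,"rz": 0,"hand": 1},
  {"x": 0.6,"y": 1.2,"z": 0,"rx": 0,"ry": 0,"rz": 0,"hand": 1},
  {"x": 0.6,"y": 1.2,"z": 0,"rx": 0,"ry": 0,"rz": 0,"hand": 1},
  {"x": 0.6,"y": 1.2,"z": 0,"rx": 0,"ry": 0,"rz": 0,"hand": 1},
])

```text
t: 41.85
eef_pos: [0.4608, -0.4515, 0.0509]
ee_rot: [-180.0, 0.2, 63.1]
wrist_force: [-3.8, -7.7, -2.5]
width: 0.005
gripper_force: 3.7
```

Call:
drive_tool([
  {"x": 0.2,"y": 0.4,"z": 0,"rx": 0,"ry": 0,"rz": 0,"hand": 1},
  {"x": 0.4,"y": 0.8,"z": 0,"rx": 0,"ry": 0,"rz": 0,"hand": 1},
  {"x": 0.5,"y": 1,"z": 0,"rx": 0,"ry": 0,"rz": 0,"hand": 1},
  {"x": 0.5,"y": 1,"z": 0,"rx": 0,"ry": 0,"rz": 0,"hand": 1},
  {"x": 0.5,"y": 1,"z": 0,"rx": 0,"ry": 0,"rz": 0,"hand": 1},
  {"x": 0.5,"y": 1,"z": 0,"rx": 0,"ry": 0,"rz": 0,"hand": 1},
  {"x": 0.5,"y": 1,"z": 0,"rx": 0,"ry": 0,"rz": 0,"hand": 1},
  {"x": 0.5,"y": 1,"z": 0,"rx": 0,"ry": 0,"rz": 0,"hand": 1},
  {"x": 0.5,"y": 1,"z": 0,"rx": 0,"ry": 0,"rz": 0,"hand": 1},
  {"x": 0.5,"y": 1,"z": 0,"rx": 0,"ry": 0,"rz": 0,"hand": 1},
])

```text
t: 42.85
eef_pos: [0.4608, -0.4512, 0.0508]
ee_rot: [-180.0, 0.2, 63.1]
wrist_force: [-3.6, -10.6, -5.0]
width: -0.0
gripper_force: 4.6
```

The stop is felt: the force rises with almost no further motion. I'll retreat now.

Call:
drive_tool([
  {"x": -6,"y": -12,"z": 0,"rx": 0,"ry": 0,"rz": 0,"hand": 1},
  {"x": -18,"y": -35,"z": 2,"rx": 0,"ry": 0,"rz": 0,"hand": 1},
  {"x": -20,"y": -39,"z": 30,"rx": 0,"ry": 0,"rz": 0,"hand": 1},
  {"x": -21,"y": -41,"z": 70,"rx": 0,"ry": 0,"rz": 0,"hand": 1},
  {"x": -23,"y": -45,"z": 110,"rx": 0,"ry": 0,"rz": 0,"hand": 1},
  {"x": -30,"y": -60,"z": 140,"rx": 0,"ry": 0,"rz": 0,"hand": 1},
  {"x": -40,"y": -85,"z": 155,"rx": 0,"ry": 0,"rz": 0,"hand": 1},
  {"x": -50,"y": -105,"z": 160,"rx": 0,"ry": 0,"rz": 0,"hand": 1},
  {"x": -55,"y": -115,"z": 160,"rx": 0,"ry": 0,"rz": 0,"hand": 1},
  {"x": -55,"y": -115,"z": 160,"rx": 0,"ry": 0,"rz": 0,"hand": 1},
])

```text
t: 43.85
eef_pos: [0.4067, -0.564, 0.2105]
ee_rot: [-180.0, -0.0, 63.1]
wrist_force: [0.2, -0.6, 0.1]
width: 0.008
gripper_force: 0.0
```

```bash
python3 - <<'E'
from h import *
s=robot.state();print(s['t'],s['eef_pos'],s['wrist_force']);print(robot.job_done())
E
```

```text
43.85 [ 0.40665401 -0.56397359  0.21046114] [ 0.19862793 -0.56585718  0.14181181]
the job is handed in; nothing more can be done
None
```

I pressed the coupling home (seal about 6 mm by force and travel), swung both cam arms down one after the other, and handed the job in at 43.9 s with the arm clear; the hand-in returned no verdict, arm 2 was felt at its stop, and arm 1 was judged fully down from the top picture only.

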